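# Set out heel tips under the bench lamp

### The arm

A 6-joint arm with a two-finger parallel gripper is mounted at the origin on the work surface. World frame = base frame: x ahead of the robot, y to its left, z up, the work surface at z = 0. Lengths are in m, angles in rad, forces in N, time in s.
With the tool pointing down it reaches from about 0.35 to 0.85 m from the base axis. Payload 8.1 kg.
Tool frame: the origin (TCP) lies at the very end of the fingers, on their centre line; the grasp point (between the pads) lies 19 mm behind it; x points along the fingers, y is the direction in which the jaws open and shut, and the axes are right-handed (so a half turn about x gives the same grasp; the last joint's range is limited). The gripper opens to 93 mm and grips with 3 to 60 N. Pads are 15 mm wide; open, the fingers measure 128 mm over their backs; the gripper's body (75 mm by 188 mm) begins 65 mm behind the grasp point.
Start: joints at [1.059, 0.13, 1.488, -0, 1.523, -0.085], TCP at [0.248, 0.546, 0.219] pointing down, gripper open.
Joint ranges: [-2.96, 2.96], [-0.89, 2.26], [0.02, 2.5], [-1.34, 4.48], [0, 2.73], [-2.66, 2.66]. Speed limits (rad/s): [2.39, 2.39, 2.79, 3.14, 3.14, 3.14].

### API

Orientations are given as a rotation vector (axis times angle).
In Python, from plant import * gives the robot as it stands. The module is installed in compiled form; this text tells all that it offers.
- The arm moves only by the tool apply_moves, never from a script. Its argument "series" is a list of rows, each an object with "jaw": the gripper's target within -1 to 1 (shut at 1, half-way at 0, fully open at -1); "linear": the shift along the tool's x, y, z normalised to -1 to 1, where 1 is 0.6 m, a list of three; "roll": the turn about the tool's x normalised to -1 to 1, where 1 is 30 degrees. A call has 1 to 20 rows; each row is the pose to reach, as a shift and turn from the pose measured when the call began, along the tool's axes at that moment; what a row does not reach only later rows make up. A row lasts 1/8 s, in which the tool goes at most 62.5 mm and 10.7 degrees, less where a joint would pass 70% of its speed; a pose out of reach is approached as far as the arm can. A call with a number of a shift or a turn outside -1 to 1 is refused whole. A call with a gripper value outside its range is refused whole. The fingers move at their own pace and stop on an object; "force" is the grip in N (left out, the last holds). Time passes only in rows, so rows that repeat a pose let the fingers close. It gives the time, the measured TCP pose, the force and the opening at its end, in the units of the state.
- read_state(): the state, without advancing time (a new reading comes with each control period).
- read_camera(name): name is "side" or "top"; returns a dict with "pixels" (480x640x3 uint8, blue, green, red), "intrinsics" (3x3 intrinsics, pixels), "D" ([k1, k2, p1, p2, k3] as OpenCV has them; the pictures are not rectified), "rvec" (rotation vector, rad) and "tvec" (3), from world to camera coordinates, as OpenCV has them. Camera axes: x right, y down, z forward; pixel columns grow to the right and rows downward; lengths in m; the calibration is good to about 2 mm. A picture is of the moment at which its call begins. There is no depth.
- close_job(): hands the job in, once; it reports no verdict.
The state is a dict: "t": time; "q": joint angles; "dq": joint speeds; "joint_torque": joint torques, N m; "tool_pos": TCP position; "orientation": TCP orientation; "force": force on the tool from outside, world axes, zero at the start; "wrist_torque": the same for the moment, N m; "opening": finger opening in m.
Only numpy, scipy, OpenCV 4.12 (cv2) and the standard library are available. Lean on these libraries where they do the work, as an engineer would, in place of code of your own. Each camera call takes 0.05 s, during which the arm holds its last target. There are 200 camera calls.

### The job

First turn the two cups over so that they stand mouth-up on the green mat, then put every broad heel tip into the wide cup and every narrow heel tip into the narrow cup. Also set the bench lamp for the work: swing it round until it faces the middle of the mat, and tilt its panel so that it leans forward 30 degrees from upright. Leave the glue tin, thread reel and hammer where they are.

Things in the scene. Friction and masses are not known exactly. Their poses are not given: they have to be found in the camera images.
- mat: green mat fixed flat on the bench, 150 mm (its x) by 260 mm (its y), 4 mm thick. Origin at the centre of its underside, on the bench top (z = 0).
- cup_wide: wide plain metal cup, straight-sided: outside diameter 66 mm, height 60 mm, wall 4 mm, floor 5 mm thick, 150 g, no handle. Origin on its axis at mid-height (30 mm from either end); its +z axis points out of the mouth. It starts mouth-down on the bench. Laid on its side it does not roll away readily.
- cup_small: narrow plain metal cup, as the wide one but outside diameter 52 mm (same height 60 mm, wall 4 mm, floor 5 mm). Origin on its axis at mid-height; +z points out of the mouth. It starts mouth-down on the bench.
- tip_broad1: broad black rubber heel tip, a flat D-shaped block: 38 mm long (its x; the round end at +x), 30 mm wide (its y), 14 mm thick (its z), 30 g. Origin in the middle of it, halfway up its thickness. It starts lying flat on the bench. May be absent.
- tip_broad2: broad black rubber heel tip, a flat D-shaped block: 38 mm long (its x; the round end at +x), 30 mm wide (its y), 14 mm thick (its z), 30 g. Origin in the middle of it, halfway up its thickness. It starts lying flat on the bench. May be absent.
- tip_narrow1: narrow black rubber heel tip, a flat D-shaped block: 22 mm long (its x; the round end at +x), 16 mm wide (its y), 14 mm thick (its z), 30 g. Origin in the middle of it, halfway up its thickness. It starts lying flat on the bench. May be absent.
- tip_narrow2: narrow black rubber heel tip, a flat D-shaped block: 22 mm long (its x; the round end at +x), 16 mm wide (its y), 14 mm thick (its z), 30 g. Origin in the middle of it, halfway up its thickness. It starts lying flat on the bench. May be absent.
- lamp: grey bench lamp: its fixed round foot (diameter 110 mm, 18 mm high) with a column. Origin at the centre of the foot's underside, on the vertical swivel axis; +x is where the lamp faces when joint lamp_swivel is 0.
- lamp_axis (a point): point on the lamp's vertical swivel axis, 120 mm above the bench. Its frame turns with the swivel: +x is the way the lamp faces. The panel's level hinge line lies 45 mm ahead (+x) of this point at the same height, along its y.
- lamp_knob (a point): centre of the lamp's black ball knob, diameter 20 mm, on an 8 mm stem above the middle of the panel's top edge; the knob's centre is 118 mm from the hinge line and 28 mm above the edge. The panel is 120 mm wide, 86 mm tall, 14 mm thick; its white side is the front. Moving the knob by hand swivels and tilts the lamp.
- lamp_swivel (a joint): swivel of the lamp about the vertical, rad, growing anticlockwise seen from above, range -2.0 to 2.0; stiff (about 0.12 N m), stays where it is left.
- lamp_tilt (a joint): tilt of the panel, rad: 0 = panel upright (knob straight above the hinge), growing as it leans forward, the white side turning down; range -0.5 to 1.4; stiff (about 0.25 N m), stays where it is left. 30 degrees = 0.524.
- glue_tin: bystander: yellow and black rectangular glue tin, 60 x 100 x 130 mm with a round cap; origin at the centre of its underside.
- thread_reel: bystander: reel of thread, diameter 68 mm, 48 mm high, standing; origin at the centre of its underside.
- hammer: bystander: hammer lying on the bench; origin under its middle.
Not all that is in view belongs to the job. Leave any pink, purple or yellow look-alike of the cup_wide alone.

How it is judged:
On the way, in this order (a step that is already met when the one before it is completed fails the run):
1. both cups stand mouth-up on the mat (angle between each of cup_wide, cup_small's own z axis and vertical below 0.15 rad and x of cup_wide in the frame of mat between -0.07 and 0.07 m and y of cup_wide in the frame of mat between -0.125 and 0.125 m and height (world z) of cup_wide between 0.028 and 0.04 m and linear speed of each of cup_wide, cup_small below 0.03 m/s and x of cup_small in the frame of mat between -0.07 and 0.07 m and y of cup_small in the frame of mat between -0.125 and 0.125 m and height (world z) of cup_small between 0.028 and 0.04 m), for 0.2 s.
2. every heel tip is in its cup, broad in the wide one and narrow in the narrow one (horizontal distance between each of tip_broad1, tip_broad2 and cup_wide below 0.03 m and z of tip_broad1 in the frame of cup_wide between -0.03 and 0.028 m and z of tip_broad2 in the frame of cup_wide between -0.03 and 0.028 m and horizontal distance between each of tip_narrow1, tip_narrow2 and cup_small below 0.024 m and z of tip_narrow1 in the frame of cup_small between -0.03 and 0.028 m and z of tip_narrow2 in the frame of cup_small between -0.03 and 0.028 m), for 0.2 s.
At the end, for the whole second after the job is handed in: Cups mouth-up (0.15 rad) on the mat, centres 5 mm or more inside its edges; broad tips in the wide cup, narrow tips in the narrow one, below the rim; the mat's centre within 35 mm of the line along which the lamp faces; panel tilt 30 degrees within 6.8; all at rest (all of step 1 and all of step 2 and y of mat in the frame of lamp_axis between -0.035 and 0.035 m and x of mat in the frame of lamp_axis above 0 m and value of joint lamp_tilt between 0.4036 and 0.6436 rad and velocity of joint lamp_tilt between -0.05 and 0.05 rad/s and velocity of joint lamp_swivel between -0.05 and 0.05 rad/s); the robot touches nothing.
It fails at once if the glue tin is pushed more than 40 mm from its place (distance of glue_tin from where it was at the start of the episode above 0.04 m).
It fails at once if the thread reel is pushed more than 40 mm from its place (distance of thread_reel from where it was at the start of the episode above 0.04 m).
It fails at once if the hammer is pushed more than 40 mm from its place (distance of hammer from where it was at the start of the episode above 0.04 m).
Of tip_broad1, tip_broad2, tip_narrow1, tip_narrow2 only 2 to 4 are there at a start; the rules pass over those that are not, and their reading is None.
At some moment in a run one of cup_wide, cup_small, tip_broad1, tip_broad2, tip_narrow1, tip_narrow2 may be knocked a few centimetres aside while the robot is not near it.
Once in a run the grip may slacken for a moment while it holds something.
It also fails if it takes over 210 s, if anything falls off the work surface, if the arm or the gripper's body presses on something with over 40 N, if the wrist force passes 120 N, or if a joint passes its speed limit or range.

## Working session

There is one attempt and no reset: what is moved stays moved. The work goes in short steps, Python scripts to look and compute and a tool call to move; the robot and the scene stay as the last step left them, time stands still between calls to the robot, and variables do not carry over. Pictures are saved under pics/ and viewed, about 12 in all and at most 16, crops included, and the job is handed in when it is done.

Besides the shell and the picture viewer there is one more tool, called by a JSON object that holds its "op" and its "data". apply_moves: Moves the arm, as the interface text tells. Its arguments: {"type":"object","properties":{"series":{"type":"array"},"force":{"type":"number"}},"required":["series"]}

```bash
mkdir -p pics
cat > h.py <<'E'
from plant import *
import numpy as np, cv2
from scipy.spatial.transform import Rotation as R
def cam(n):
    c=read_camera(n); return c
def save(c,fn,crop=None,s=1):
    p=c["pixels"]
    if crop: x0,y0,x1,y1=crop; p=p[y0:y1,x0:x1]
    if s!=1: p=cv2.resize(p,None,fx=s,fy=s,interpolation=cv2.INTER_CUBIC)
    cv2.imwrite("pics/"+fn,p)
def ray(c,uv):
    K=np.array(c["intrinsics"],float);D=np.array(c["D"],float)
    u=cv2.undistortPoints(np.array(uv,float).reshape(-1,1,2),K,D).reshape(-1,2)
    Rm=cv2.Rodrigues(np.array(c["rvec"],float))[0];t=np.array(c["tvec"],float).ravel()
    d=np.c_[u,np.ones(len(u))]@Rm
    return -Rm.T@t,d
def onplane(c,uv,z):
    o,d=ray(c,uv); return o+d*((z-o[2])/d[:,2])[:,None]
def proj(c,X):
    return cv2.projectPoints(np.array(X,float).reshape(-1,3),np.array(c["rvec"],float),np.array(c["tvec"],float),np.array(c["intrinsics"],float),np.array(c["D"],float))[0].reshape(-1,2)
def st():
    s=read_state(); Rm=R.from_rotvec(s["orientation"]).as_matrix()
    print("t",round(s["t"],2),"pos",np.round(s["tool_pos"],4),"open",round(float(s["opening"]),4),"F",np.round(s["force"],1)); print(np.round(Rm,3)); print("q",np.round(s["q"],3)); return s,Rm
E
python3 - <<'E'
from h import *
for n in("top","side"):
    c=cam(n);save(c,n+"0.png"); print(n,c["intrinsics"],ray(c,[[320,240]]))
st()
E
```

```text
top [[478.47467709   0.         325.50212099]
 [  0.         478.47467709 238.19664   ]
 [  0.           0.           1.        ]] (array([ 0.37067409, -0.05158179,  1.27468942]), array([[ 0.16620439, -0.01681336, -0.98602224]]))
side [[545.96317537   0.         315.93470013]
 [  0.         545.96317537 234.25732209]
 [  0.           0.           1.        ]] (array([ 0.29961909, -0.89791257,  0.76681812]), array([[ 0.25367449,  0.76885586, -0.58709114]]))
t 0.1 pos [0.2481 0.5457 0.2177] open 0.0925 F [-0.5 -0.8  0.2]
[[-0.001  0.414  0.91 ]
 [-0.001  0.91  -0.414]
 [-1.    -0.002 -0.   ]]
q [ 1.059  0.131  1.489  0.     1.523 -0.085]
```

View pics/top0.png

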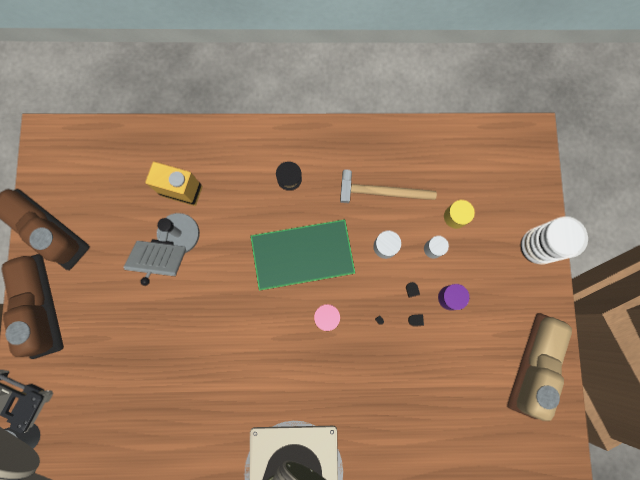

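View pics/side0.png

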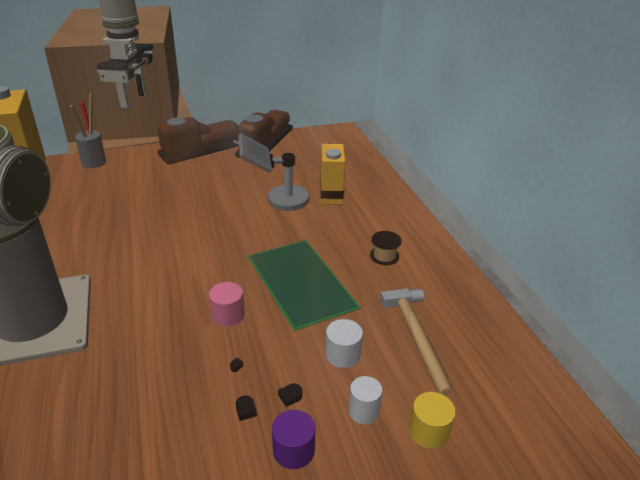

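Candidates in top view:
- **Cups:** the grey wide cup is at (388,243) and the grey narrow one at (437,246). The look-alikes are pink (327,318), purple (455,297) and yellow (462,212), which I leave alone.
- **Tips:** two broad at (413,289) and (416,321), one narrow at (380,320).
- **Lamp:** foot at (180,232), knob at (145,281).
- **Other:** the mat centre is about (303,255).

```bash
cat >> h.py <<'E'
def blobs(c,mask,amin=30):
    n,l,s,ce=cv2.connectedComponentsWithStats(mask.astype(np.uint8))
    return [(np.round(ce[i],1),s[i,4],l==i) for i in range(1,n) if s[i,4]>=amin]
def mat(c):
    h=cv2.cvtColor(c["pixels"],cv2.COLOR_BGR2HSV)
    m=((h[...,0]>60)&(h[...,0]<90)&(h[...,1]>80)).astype(np.uint8)
    b=max(cv2.findContours(m,0,2)[0],key=cv2.contourArea)
    q=cv2.boxPoints(cv2.minAreaRect(b)); return onplane(c,q,.004)
def tips(c,box=(350,270,470,345)):
    p=c["pixels"].max(2)<70; M=np.zeros_like(p);x0,y0,x1,y1=box;M[y0:y1,x0:x1]=p[y0:y1,x0:x1]
    for ce,a,m in blobs(c,M,20):
        cn=cv2.findContours(m.astype(np.uint8),0,2)[0][0]
        P=onplane(c,cn.reshape(-1,2),.012)
        r=cv2.minAreaRect((P[:,:2]*1000).astype(np.float32))
        print("dark",ce,a,"xy",np.round(r[0],1),"size",np.round(r[1],1),"ang",round(r[2],1))
def cups(c,box=(240,200,470,300)):
    h=cv2.cvtColor(c["pixels"],cv2.COLOR_BGR2HSV); p=(h[...,1]<40)&(h[...,2]>150)
    M=np.zeros_like(p);x0,y0,x1,y1=box;M[y0:y1,x0:x1]=p[y0:y1,x0:x1]
    for ce,a,m in blobs(c,M,100):
        cn=max(cv2.findContours(m.astype(np.uint8),0,2)[0],key=cv2.contourArea)
        cc,r=cv2.minEnclosingCircle(cn); P=onplane(c,[cc,(cc[0]+r,cc[1])],.06)
        print("cup",ce,a,np.round(cc,1),round(r,1),"z60:",np.round(P[0,:2]*1000,1),"r",round(np.linalg.norm(P[0]-P[1])*1000,1))
def tri(c1,uv1,c2,uv2):
    o1,d1=ray(c1,[uv1]);o2,d2=ray(c2,[uv2]);A=np.c_[d1[0],-d2[0]]
    s=np.linalg.lstsq(A,o2-o1,rcond=None)[0];a=o1+s[0]*d1[0];b=o2+s[1]*d2[0];return (a+b)/2,np.linalg.norm(a-b)
E
python3 - <<'E'
from h import *
c=cam("top");s=cam("side")
m=mat(c);print("mat",np.round(m,3),m.mean(0));m=mat(s);print(np.round(m.mean(0),3))
tips(c);cups(c)
print("tin,reel,hammer",np.round(onplane(c,[[177,180],[289,173],[346,185],[435,195],[327,318],[455,297],[462,212]],.05),3))
print("foot",onplane(c,[[181,232]],.018), onplane(s,[[288,197]],.018))
save(c,"lamp_t.png",(110,150,230,300),3)
save(s,"lamp_s.png",(220,120,350,215),4)
a=c["pixels"][260:345,350:480];b=s["pixels"][300:480,215:400]
cv2.imwrite("pics/tips.png",np.hstack([cv2.resize(a,(520,340)),cv2.resize(b,(280,340))]))
a=cv2.resize(c["pixels"][150:300,110:230],(400,500),interpolation=2);b=cv2.resize(s["pixels"][120:215,220:270],(263,500),interpolation=2)
cv2.imwrite("pics/lamp.png",np.hstack([a,b]))
E
```

```text
mat [[ 0.599  0.117  0.004]
 [ 0.643 -0.142  0.004]
 [ 0.496 -0.165  0.004]
 [ 0.454  0.09   0.004]] [ 0.54792176 -0.02508918  0.004     ]
[ 0.552 -0.028  0.004]
dark [412.  289.4] 141 xy [ 450.  -314.4] size [34.3 30.4] ang 13.7
dark [441.7 294.6] 69 xy [ 437.8 -394.4] size [17.  43.8] ang 75.4
dark [415.7 319.7] 140 xy [ 369.3 -320. ] size [39.  25.7] ang 89.3
dark [379.3 319.9] 43 xy [ 370.5 -225.8] size [20.1 13. ] ang 44.2
cup [388.1 243. ] 503 [388.  243.2] 12.8 z60: [ 565.5 -247.7] r 33.3
cup [438.3 245.4] 310 [438.  245.8] 10.2 z60: [ 557.4 -377.1] r 26.6
tin,reel,hammer [[ 0.74   0.301  0.05 ]
 [ 0.758  0.008  0.05 ]
 [ 0.724 -0.143  0.05 ]
 [ 0.695 -0.379  0.05 ]
 [ 0.377 -0.088  0.05 ]
 [ 0.426 -0.416  0.05 ]
 [ 0.649 -0.448  0.05 ]]
foot [[0.60738358 0.29479345 0.018     ]] [[0.59916217 0.28799593 0.018     ]]
```

View pics/lamp.png

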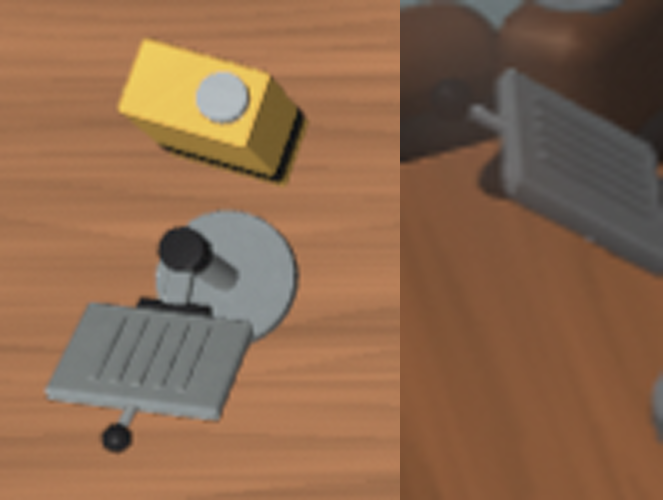

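View pics/tips.png

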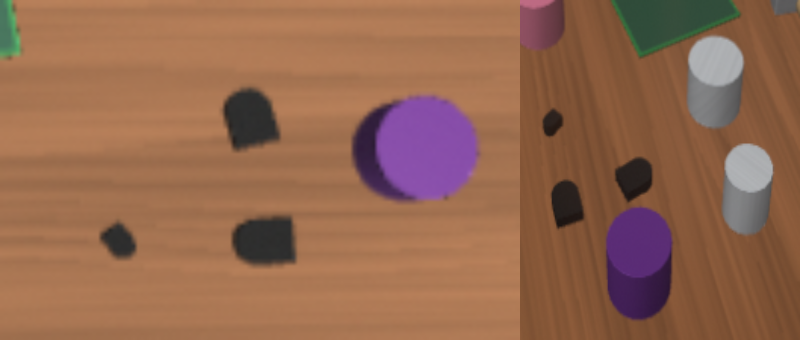

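Tips confirmed: two broad and one narrow, no fourth. The lamp panel leans well forward, with its knob toward the bottom-left at about (145,281).

The tool always points down, so the flip goes like this:
1. Hold the cup lightly near its top and press the rim against the mat edge so it swings onto its side.
2. Regrip near the mouth and raise it, letting it pivot on its floor edge.

```bash
cat >> h.py <<'E'
def tgt(*pts):
    """pts: (x,y,z[,yawdeg of tool y]) in m -> linear(norm), roll(norm) from present pose"""
    s=read_state();Rm=R.from_rotvec(s["orientation"]).as_matrix();y0=np.degrees(np.arctan2(Rm[1,1],Rm[0,1]))
    print("now",np.round(s["tool_pos"],4),"yaw",round(y0,1),"open",round(float(s["opening"]),4),"t",round(s["t"],2),"q6",round(s["q"][5],2))
    for p in pts:
        l=Rm.T@(np.array(p[:3])-s["tool_pos"])/.6
        r=0 if len(p)<4 else ((y0-p[3]+90)%180-90)/30
        print(p,"lin",np.round(l,4).tolist(),"roll",round(r,3))
M0=np.array([.549,-.026]);MA=np.radians(9.6)   # mat centre, yaw
def m2w(x,y): return M0+np.array([np.cos(MA)*x-np.sin(MA)*y,np.sin(MA)*x+np.cos(MA)*y])
E
python3 - <<'E'
from h import *
tgt((.45,.15,.25,37),(.565,-.248,.20,9.7))
E
```

```text
now [0.2482 0.5459 0.218 ] yaw 65.5 open 0.0931 t 0.2 q6 -0.09
(0.45, 0.15, 0.25, 37) lin [-0.0529, -0.4614, 0.5793] roll 0.952
(0.565, -0.248, 0.2, 9.7) lin [0.031, -0.9858, 1.0284] roll 1.862
```

{"op": "apply_moves", "data": {"series": [{"jaw": -1,"linear": [-0.05,-0.1,0.05],"roll": 0.2},{"jaw": -1,"linear": [-0.05,-0.461,0.579],"roll": 0.95},{"jaw": -1,"linear": [-0.05,-0.461,0.579],"roll": 0.95},{"jaw": -1,"linear": [-0.05,-0.461,0.579],"roll": 0.95},{"jaw": -1,"linear": [-0.05,-0.461,0.579],"roll": 0.95},{"jaw": -1,"linear": [-0.05,-0.461,0.579],"roll": 0.95},{"jaw": -1,"linear": [-0.05,-0.461,0.579],"roll": 0.95},{"jaw": -1,"linear": [-0.05,-0.461,0.579],"roll": 0.95},{"jaw": -1,"linear": [-0.05,-0.461,0.579],"roll": 0.95},{"jaw": -1,"linear": [-0.05,-0.461,0.579],"roll": 0.95},{"jaw": -1,"linear": [-0.05,-0.461,0.579],"roll": 0.95}], "force": 6}}

```text
t: 1.58
tool_pos: [0.4494, 0.1517, 0.2482]
orientation: [0.719, 1.449, -0.72]
force: [0.2, -0.1, 0.7]
opening: 0.0933
```

Run:
```python
from h import *
tgt((.5655,-.248,.15,9.7),(.5655,-.248,.029,9.7)); cups(cam("top"))
```

```text
now [0.4494 0.1517 0.2482] yaw 37.2 open 0.0933 t 1.57 q6 -0.43
(0.5655, -0.248, 0.15, 9.7) lin [0.1641, -0.2481, 0.6477] roll 0.916
(0.5655, -0.248, 0.029, 9.7) lin [0.3657, -0.2479, 0.6477] roll 0.916
cup [388.1 243. ] 502 [388.  243.2] 12.8 z60: [ 565.5 -247.6] r 33.3
cup [438.3 245.4] 310 [438.  245.8] 10.2 z60: [ 557.4 -377.1] r 26.6
```

{"op": "apply_moves", "data": {"series": [{"jaw": -1,"linear": [0.1,-0.248,0.648],"roll": 0.916},{"jaw": -1,"linear": [0.1,-0.248,0.648],"roll": 0.916},{"jaw": -1,"linear": [0.1,-0.248,0.648],"roll": 0.916},{"jaw": -1,"linear": [0.1,-0.248,0.648],"roll": 0.916},{"jaw": -1,"linear": [0.1,-0.248,0.648],"roll": 0.916},{"jaw": -1,"linear": [0.1,-0.248,0.648],"roll": 0.916},{"jaw": -1,"linear": [0.1,-0.248,0.648],"roll": 0.916},{"jaw": -1,"linear": [0.1,-0.248,0.648],"roll": 0.916},{"jaw": -1,"linear": [0.1,-0.248,0.648],"roll": 0.916},{"jaw": -1,"linear": [0.1,-0.248,0.648],"roll": 0.916},{"jaw": -1,"linear": [0.2,-0.248,0.648],"roll": 0.916},{"jaw": -1,"linear": [0.28,-0.248,0.648],"roll": 0.916},{"jaw": -1,"linear": [0.34,-0.248,0.648],"roll": 0.916},{"jaw": -1,"linear": [0.366,-0.248,0.648],"roll": 0.916},{"jaw": -1,"linear": [0.366,-0.248,0.648],"roll": 0.916},{"jaw": 0.5,"linear": [0.366,-0.248,0.648],"roll": 0.916},{"jaw": 0.5,"linear": [0.366,-0.248,0.648],"roll": 0.916},{"jaw": 0.5,"linear": [0.366,-0.248,0.648],"roll": 0.916},{"jaw": 0.5,"linear": [0.366,-0.248,0.648],"roll": 0.916},{"jaw": 0.5,"linear": [0.366,-0.248,0.648],"roll": 0.916}], "force": 6}}

```text
t: 4.12
tool_pos: [0.5663, -0.2488, 0.0301]
orientation: [1.083, 1.283, -1.084]
force: [-1.4, -0.1, 5.5]
opening: 0.067
```

Run:
```python
from h import *
s=st(); tgt((*m2w(.02,-.13-.035),.031)); print(m2w(-.0,-.13),m2w(.0,0))
```

```text
t 4.12 pos [ 0.5663 -0.2488  0.0301] open 0.067 F [-1.4 -0.1  5.5]
[[ 0.001  0.986  0.168]
 [-0.002  0.168 -0.986]
 [-1.     0.     0.002]]
q [-4.960e-01  3.390e-01  1.604e+00 -1.000e-03  1.197e+00 -6.650e-01]
now [ 0.5663 -0.2488  0.0301] yaw 9.7 open 0.067 t 4.12 q6 -0.66
(np.float64(0.596236763949567), np.float64(-0.18535397118231128), 0.031) lin [-0.0017, 0.067, -0.0958] roll 0
[ 0.57067994 -0.15417948] [ 0.549 -0.026]
```

{"op": "apply_moves", "data": {"series": [{"jaw": 0.5,"linear": [-0.002,0,0],"roll": 0},{"jaw": 0.5,"linear": [-0.002,0,-0.04],"roll": 0},{"jaw": 0.5,"linear": [-0.002,0,-0.08],"roll": 0},{"jaw": 0.5,"linear": [-0.002,0,-0.095],"roll": 0},{"jaw": 0.5,"linear": [-0.002,0,-0.102],"roll": 0},{"jaw": 0.5,"linear": [-0.004,0,-0.108],"roll": 0},{"jaw": 0.5,"linear": [-0.007,0,-0.115],"roll": 0},{"jaw": 0.5,"linear": [-0.009,0,-0.122],"roll": 0},{"jaw": 0.5,"linear": [-0.012,0,-0.13],"roll": 0},{"jaw": 0.5,"linear": [-0.014,0,-0.138],"roll": 0},{"jaw": 0.5,"linear": [-0.015,0,-0.146],"roll": 0},{"jaw": 0.5,"linear": [-0.015,0,-0.146],"roll": 0}]}}

```text
t: 5.62
tool_pos: [0.552, -0.1619, 0.0394]
orientation: [1.083, 1.282, -1.083]
force: [2.4, -0.4, 4.0]
opening: 0.0668
```

Run:
```python
from h import *
st(); c=cam("side");t=cam("top")
a=cv2.resize(c["pixels"][200:400,250:400],(450,600));b=cv2.resize(t["pixels"][200:300,320:420],(350,350));b=np.vstack([b,np.zeros((250,350,3),np.uint8)])
cv2.imwrite("pics/a1.png",np.hstack([a,b]))
```

```text
t 5.62 pos [ 0.552  -0.1619  0.0394] open 0.0668 F [ 2.4 -0.4  4. ]
[[ 0.002  0.986  0.169]
 [-0.002  0.169 -0.986]
 [-1.     0.001  0.002]]
q [-3.740e-01  2.200e-01  1.729e+00 -1.000e-03  1.191e+00 -5.430e-01]
```

View pics/a1.png

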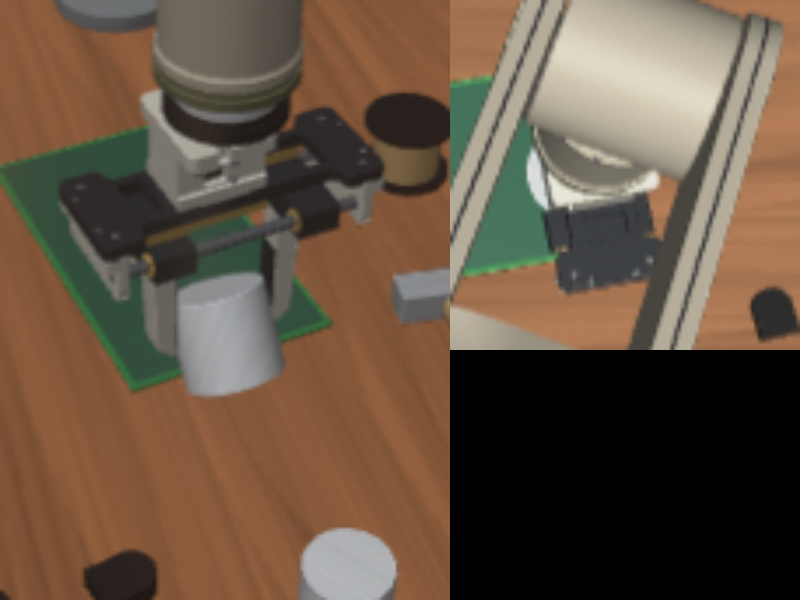

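Cup is tipping about 30° over the mat edge, pivoting in the pads. Continuing the arc.

{"op": "apply_moves", "data": {"series": [{"jaw": 0.5,"linear": [0,0,-0.008],"roll": 0},{"jaw": 0.5,"linear": [0,0,-0.017],"roll": 0},{"jaw": 0.5,"linear": [0.001,0,-0.025],"roll": 0},{"jaw": 0.5,"linear": [0.003,0,-0.034],"roll": 0},{"jaw": 0.5,"linear": [0.005,0,-0.042],"roll": 0},{"jaw": 0.5,"linear": [0.008,0,-0.05],"roll": 0},{"jaw": 0.5,"linear": [0.012,0,-0.058],"roll": 0},{"jaw": 0.5,"linear": [0.017,0,-0.066],"roll": 0},{"jaw": 0.5,"linear": [0.022,0,-0.074],"roll": 0},{"jaw": 0.5,"linear": [0.028,0,-0.08],"roll": 0},{"jaw": 0.5,"linear": [0.033,0,-0.085],"roll": 0},{"jaw": 0.5,"linear": [0.033,0,-0.087],"roll": 0}]}}

```text
t: 7.22
tool_pos: [0.5436, -0.1112, 0.0198]
orientation: [1.083, 1.281, -1.083]
force: [0.2, -1.4, 2.0]
opening: 0.0645
```

Run:
```python
from h import *
st(); c=cam("side")
save(c,"a2.png",(230,180,400,390),2.5)
```

```text
t 7.22 pos [ 0.5436 -0.1112  0.0198] open 0.0645 F [ 0.2 -1.4  2. ]
[[ 0.003  0.986  0.169]
 [-0.003  0.169 -0.986]
 [-1.     0.002  0.003]]
q [-0.293  0.196  1.797 -0.002  1.146 -0.462]
```

View pics/a2.png

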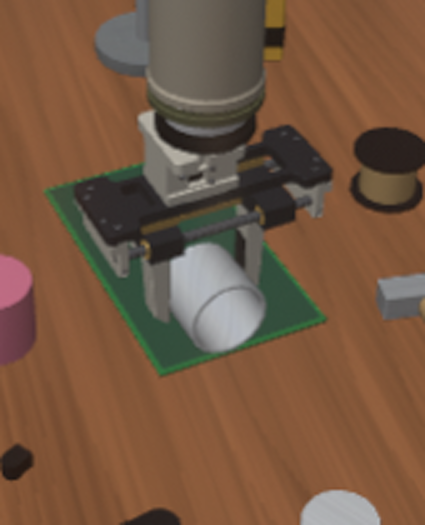

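Cup lies on the mat with its mouth toward the right edge. Regripping near the mouth.

{"op": "apply_moves", "data": {"series": [{"jaw": -1,"linear": [0.001,0,0],"roll": 0},{"jaw": -1,"linear": [0.001,0,0],"roll": 0},{"jaw": -1,"linear": [0.001,0,0],"roll": 0},{"jaw": -1,"linear": [0.001,0,0.03],"roll": 0},{"jaw": -1,"linear": [0.001,0,0.056],"roll": 0},{"jaw": -1,"linear": [0.001,0,0.056],"roll": 0},{"jaw": 0.6,"linear": [0.001,0,0.056],"roll": 0},{"jaw": 0.6,"linear": [0.001,0,0.056],"roll": 0},{"jaw": 0.6,"linear": [0.001,0,0.056],"roll": 0},{"jaw": 0.6,"linear": [0.001,0,0.056],"roll": 0}], "force": 5}}

```text
t: 8.52
tool_pos: [0.5492, -0.1438, 0.0192]
orientation: [1.083, 1.281, -1.083]
force: [-0.3, 0.2, -1.9]
opening: 0.0663
```

Run:
```python
from h import *
st(); c=cam("side")
save(c,"a3.png",(270,230,370,350),4)
```

```text
t 8.53 pos [ 0.5492 -0.1438  0.0192] open 0.0663 F [-0.3  0.2 -1.9]
[[ 0.002  0.986  0.169]
 [-0.002  0.169 -0.986]
 [-1.     0.002  0.003]]
q [-3.46e-01  2.28e-01  1.76e+00 -1.00e-03  1.15e+00 -5.15e-01]
```

View pics/a3.png

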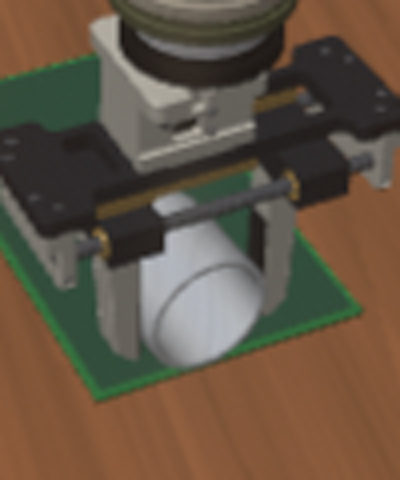

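{"op": "apply_moves", "data": {"series": [{"jaw": 0.6,"linear": [-0.008,0,-0.004],"roll": 0},{"jaw": 0.6,"linear": [-0.016,0,-0.01],"roll": 0},{"jaw": 0.6,"linear": [-0.024,0,-0.018],"roll": 0},{"jaw": 0.6,"linear": [-0.031,0,-0.027],"roll": 0},{"jaw": 0.6,"linear": [-0.036,0,-0.037],"roll": 0},{"jaw": 0.6,"linear": [-0.039,0,-0.048],"roll": 0},{"jaw": 0.6,"linear": [-0.041,0,-0.058],"roll": 0},{"jaw": 0.6,"linear": [-0.042,0,-0.068],"roll": 0},{"jaw": 0.6,"linear": [-0.042,0,-0.076],"roll": 0},{"jaw": 0.6,"linear": [-0.039,0,-0.085],"roll": 0},{"jaw": 0.6,"linear": [-0.035,0,-0.095],"roll": 0}]}}

```text
t: 9.95
tool_pos: [0.5394, -0.0873, 0.0398]
orientation: [1.083, 1.281, -1.083]
force: [0.2, -0.1, -1.7]
opening: 0.0643
```

Run:
```python
from h import *
st(); c=cam("side")
save(c,"a4.png",(270,190,370,330),4)
```

```text
t 9.95 pos [ 0.5394 -0.0873  0.0398] open 0.0643 F [ 0.2 -0.1 -1.7]
[[ 0.002  0.986  0.169]
 [-0.002  0.169 -0.986]
 [-1.     0.002  0.003]]
q [-0.253  0.146  1.812 -0.002  1.181 -0.422]
```

View pics/a4.png

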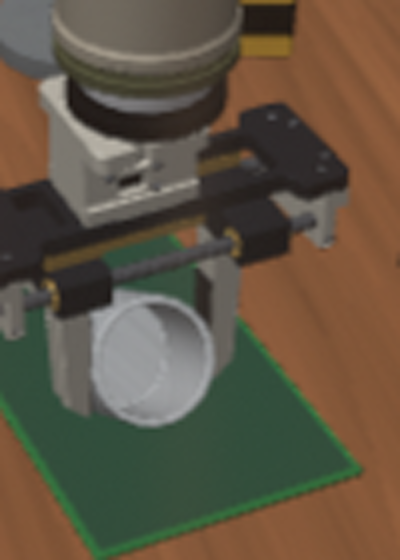

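{"op": "apply_moves", "data": {"series": [{"jaw": 0.6,"linear": [-0.01,0,0],"roll": 0},{"jaw": 0.6,"linear": [-0.02,0,0],"roll": 0},{"jaw": 0.6,"linear": [-0.01,0,-0.02],"roll": 0},{"jaw": 0.6,"linear": [-0.02,0,0.0],"roll": 0},{"jaw": 0.6,"linear": [-0.015,0,0.0],"roll": 0}], "force": 3}}

```text
t: 10.62
tool_pos: [0.5399, -0.0874, 0.0491]
orientation: [1.083, 1.28, -1.083]
force: [-0.1, 0.3, -1.0]
opening: 0.0642
```

Run:
```python
from h import *
st(); c=cam("side")
save(c,"a5.png",(270,190,370,330),4)
```

```text
t 10.62 pos [ 0.5399 -0.0874  0.0491] open 0.0642 F [-0.1  0.3 -1. ]
[[ 0.003  0.986  0.169]
 [-0.002  0.169 -0.986]
 [-1.     0.003  0.003]]
q [-0.253  0.134  1.806 -0.002  1.197 -0.422]
```

View pics/a5.png

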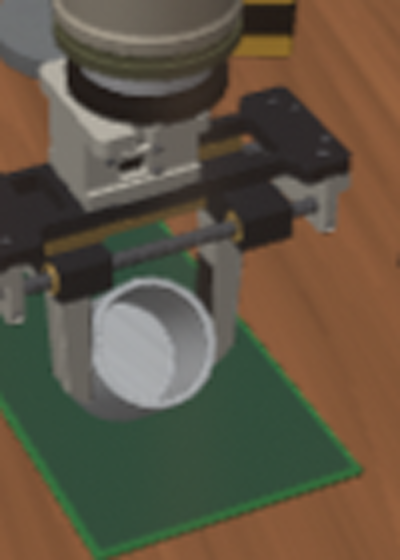

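{"op": "apply_moves", "data": {"series": [{"jaw": 0.6,"linear": [-0.015,0,0],"roll": 0},{"jaw": 0.6,"linear": [0.0,0,0.0],"roll": 0},{"jaw": 0.6,"linear": [0.01,0,-0.005],"roll": 0},{"jaw": 0.6,"linear": [0.014,0,-0.015],"roll": 0},{"jaw": 0.6,"linear": [0.016,0,-0.025],"roll": 0},{"jaw": 0.6,"linear": [0.016,0,-0.035],"roll": 0},{"jaw": 0.6,"linear": [0.017,0,-0.045],"roll": 0},{"jaw": 0.6,"linear": [0.02,0,-0.055],"roll": 0},{"jaw": 0.6,"linear": [0.024,0,-0.065],"roll": 0},{"jaw": 0.6,"linear": [0.028,0,-0.075],"roll": 0},{"jaw": 0.6,"linear": [0.031,0,-0.085],"roll": 0},{"jaw": 0.6,"linear": [0.033,0,-0.09],"roll": 0},{"jaw": 0.6,"linear": [0.033,0,-0.09],"roll": 0}]}}

```text
t: 12.3
tool_pos: [0.5305, -0.0336, 0.0286]
orientation: [1.083, 1.281, -1.083]
force: [0.8, 0.7, 0.9]
opening: 0.0643
```

Run:
```python
from h import *
st(); c=cam("side")
save(c,"a6.png",(250,180,370,320),4)
```

```text
t 12.3 pos [ 0.5305 -0.0336  0.0286] open 0.0643 F [0.8 0.7 0.9]
[[ 0.003  0.986  0.169]
 [-0.002  0.169 -0.986]
 [-1.     0.002  0.002]]
q [-1.590e-01  1.240e-01  1.859e+00 -1.000e-03  1.155e+00 -3.280e-01]
```

View pics/a6.png

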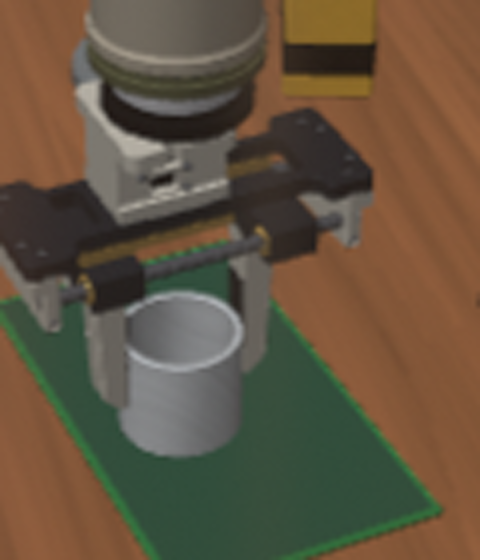

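Wide cup stands mouth-up. Carrying it further along the mat to make room for the small cup.

{"op": "apply_moves", "data": {"series": [{"jaw": 0.7,"linear": [0,0,0],"roll": 0},{"jaw": 0.7,"linear": [-0.01,0,0],"roll": 0},{"jaw": 0.7,"linear": [-0.01,0.0,-0.05],"roll": 0},{"jaw": 0.7,"linear": [-0.01,0.01,-0.1],"roll": 0},{"jaw": 0.7,"linear": [-0.01,0.01,-0.12],"roll": 0},{"jaw": 0.7,"linear": [-0.01,0.01,-0.12],"roll": 0},{"jaw": 0.7,"linear": [0.0,0.01,-0.12],"roll": 0},{"jaw": 0.7,"linear": [0.002,0.01,-0.12],"roll": 0},{"jaw": -1,"linear": [0.0,0.01,-0.12],"roll": 0},{"jaw": -1,"linear": [0.0,0.01,-0.12],"roll": 0},{"jaw": -1,"linear": [0.0,0.01,-0.12],"roll": 0},{"jaw": -1,"linear": [-0.1,0.01,-0.12],"roll": 0},{"jaw": -1,"linear": [-0.2,0.01,-0.12],"roll": 0},{"jaw": -1,"linear": [-0.25,0.01,0.2],"roll": 0},{"jaw": -1,"linear": [-0.25,0.01,0.2],"roll": 0},{"jaw": -1,"linear": [-0.25,0.01,0.2],"roll": 0},{"jaw": -1,"linear": [-0.25,0.01,0.2],"roll": 0}], "force": 15}}

```text
t: 14.48
tool_pos: [0.5566, -0.1548, 0.1796]
orientation: [1.086, 1.277, -1.086]
force: [-0.2, 1.0, -1.2]
opening: 0.0927
```

Run:
```python
from h import *
c=cam("top"); cups(c); tips(c); tgt((.558,-.377,.12,9.6),(.558,-.377,.029,9.6))
h=cv2.cvtColor(c["pixels"],cv2.COLOR_BGR2HSV); p=(h[...,1]<50)&(h[...,2]>90); p[:,:240]=0;p[:200]=0;p[280:]=0;p[:,400:]=0
for b in blobs(c,p,40): print(b[:2])
```

```text
cup [315.6 250.2] 539 [315.5 249.5] 53.6 z60: [550.8 -60.5] r 137.8
cup [322.8 251.8] 612 [323.5 249.5] 53.6 z60: [550.6 -81. ] r 137.9
cup [378.7 211.8] 1458 [377.  206.5] 33.6 z60: [ 662.9 -222.3] r 88.3
cup [399.3 250.1] 556 [399.5 249.5] 52.8 z60: [ 548.7 -276.8] r 137.0
cup [406.7 249.6] 530 [407.  249.5] 52.7 z60: [ 548.5 -296.3] r 136.6
cup [364.3 241.1] 210 [365.5 234.5] 19.3 z60: [ 588.8 -190.1] r 50.1
cup [438.3 245.4] 309 [438.1 245.5] 10.0 z60: [ 558.3 -377.5] r 25.9
cup [278.3 260.1] 469 [277.9 259.5] 13.1 z60: [526.1  35.6] r 33.4
dark [354.1 272.3] 22 xy [ 495.3 -162.2] size [10.6 13.3] ang 89.4
dark [366.4 271.1] 46 xy [ 496.3 -196.8] size [42.7 10.6] ang 89.4
dark [412.  289.4] 143 xy [ 450.  -314.5] size [34.3 30.5] ang 13.5
dark [441.7 294.8] 71 xy [ 436.9 -394.1] size [17.  45.7] ang 75.4
dark [415.6 319.8] 143 xy [ 369.3 -320. ] size [39.  25.7] ang 89.3
now [ 0.5564 -0.1534  0.179 ] yaw 9.5 open 0.093 t 14.53 q6 -0.52
(0.558, -0.377, 0.12, 9.6) lin [0.0992, -0.0591, 0.3678] roll -0.004
(0.558, -0.377, 0.029, 9.6) lin [0.2508, -0.0595, 0.3674] roll -0.004
(array([355.6, 227.4]), np.int32(3403))
(array([395.1, 265.9]), np.int32(239))
(array([278.3, 260.2]), np.int32(584))
```

{"op": "apply_moves", "data": {"series": [{"jaw": -1,"linear": [0.02,-0.059,0.1],"roll": 0},{"jaw": -1,"linear": [0.06,-0.059,0.2],"roll": 0},{"jaw": -1,"linear": [0.08,-0.059,0.3],"roll": 0},{"jaw": -1,"linear": [0.1,-0.059,0.367],"roll": 0},{"jaw": -1,"linear": [0.1,-0.059,0.367],"roll": 0},{"jaw": -1,"linear": [0.12,-0.059,0.367],"roll": 0},{"jaw": -1,"linear": [0.19,-0.059,0.367],"roll": 0},{"jaw": -1,"linear": [0.23,-0.059,0.367],"roll": 0},{"jaw": -1,"linear": [0.25,-0.059,0.367],"roll": 0},{"jaw": -1,"linear": [0.25,-0.059,0.367],"roll": 0},{"jaw": 0.6,"linear": [0.25,-0.059,0.367],"roll": 0},{"jaw": 0.6,"linear": [0.25,-0.059,0.367],"roll": 0},{"jaw": 0.6,"linear": [0.25,-0.059,0.367],"roll": 0},{"jaw": 0.6,"linear": [0.25,-0.059,0.367],"roll": 0},{"jaw": 0.6,"linear": [0.25,-0.059,0.367],"roll": 0},{"jaw": 0.6,"linear": [0.25,-0.059,0.367],"roll": 0}], "force": 6}}

```text
t: 16.52
tool_pos: [0.5582, -0.3768, 0.0297]
orientation: [1.086, 1.279, -1.085]
force: [-2.0, -0.9, 2.3]
opening: 0.0528
```

Run:
```python
from h import *
a,b=m2w(0,-.13-.026-.012),m2w(0,-.13-.026); tgt((*a,.0305,9.6),(*b,.0305,9.6))
```

```text
now [ 0.5582 -0.3768  0.0297] yaw 9.5 open 0.0528 t 16.52 q6 -0.84
(np.float64(0.5770171494483052), np.float64(-0.19164733422784483), 0.0305, 9.6) lin [-0.002, 0.0818, -0.2993] roll -0.004
(np.float64(0.575015924487712), np.float64(-0.17981538178299877), 0.0305, 9.6) lin [-0.002, 0.0817, -0.3193] roll -0.004
```

{"op": "apply_moves", "data": {"series": [{"jaw": 0.7,"linear": [-0.015,0,0],"roll": 0},{"jaw": 0.7,"linear": [-0.015,0.02,-0.05],"roll": 0},{"jaw": 0.7,"linear": [-0.015,0.05,-0.13],"roll": 0},{"jaw": 0.7,"linear": [-0.015,0.07,-0.21],"roll": 0},{"jaw": 0.7,"linear": [-0.015,0.08,-0.27],"roll": 0},{"jaw": 0.7,"linear": [-0.015,0.082,-0.295],"roll": 0},{"jaw": 0.7,"linear": [-0.008,0.082,-0.299],"roll": 0},{"jaw": 0.7,"linear": [-0.001,0.082,-0.299],"roll": 0},{"jaw": 0.7,"linear": [-0.001,0.082,-0.299],"roll": 0}], "force": 10}}

```text
t: 17.65
tool_pos: [0.577, -0.193, 0.0296]
orientation: [1.087, 1.278, -1.087]
force: [0.9, 0.2, -1.6]
opening: 0.0526
```

Run:
```python
from h import *
a,b=m2w(0,-.13-.026-.012),m2w(0,-.13-.026); tgt((*a,.0305,9.6),(*b,.0305,9.6))
```

```text
now [ 0.577  -0.193   0.0296] yaw 9.4 open 0.0526 t 17.65 q6 -0.57
(np.float64(0.5770171494483052), np.float64(-0.19164733422784483), 0.0305, 9.6) lin [-0.0014, 0.0004, -0.0022] roll -0.006
(np.float64(0.575015924487712), np.float64(-0.17981538178299877), 0.0305, 9.6) lin [-0.0015, 0.0003, -0.0222] roll -0.006
```

{"op": "apply_moves", "data": {"series": [{"jaw": 0.7,"linear": [0,0,-0.01],"roll": 0},{"jaw": 0.7,"linear": [0,0,-0.02],"roll": 0},{"jaw": 0.7,"linear": [-0.002,0,-0.027],"roll": 0},{"jaw": 0.7,"linear": [-0.005,0,-0.034],"roll": 0},{"jaw": 0.7,"linear": [-0.007,0,-0.042],"roll": 0},{"jaw": 0.7,"linear": [-0.009,0,-0.05],"roll": 0},{"jaw": 0.7,"linear": [-0.01,0,-0.058],"roll": 0},{"jaw": 0.7,"linear": [-0.01,0,-0.066],"roll": 0},{"jaw": 0.7,"linear": [-0.009,0,-0.075],"roll": 0},{"jaw": 0.7,"linear": [-0.008,0,-0.083],"roll": 0},{"jaw": 0.7,"linear": [-0.006,0,-0.091],"roll": 0},{"jaw": 0.7,"linear": [-0.003,0,-0.1],"roll": 0},{"jaw": 0.7,"linear": [0.0,0,-0.108],"roll": 0},{"jaw": 0.7,"linear": [0.004,0,-0.116],"roll": 0},{"jaw": 0.7,"linear": [0.009,0,-0.124],"roll": 0},{"jaw": 0.7,"linear": [0.015,0,-0.132],"roll": 0},{"jaw": 0.7,"linear": [0.022,0,-0.139],"roll": 0},{"jaw": 0.7,"linear": [0.029,0,-0.145],"roll": 0},{"jaw": 0.7,"linear": [0.03,0,-0.147],"roll": 0}], "force": 6}}

```text
t: 20.02
tool_pos: [0.5623, -0.1057, 0.0109]
orientation: [1.087, 1.279, -1.087]
force: [-0.5, -0.4, -1.5]
opening: 0.0516
```

Run:
```python
from h import *
st(); c=cam("side")
save(c,"b1.png",(250,180,380,360),3.3)
```

```text
t 20.02 pos [ 0.5623 -0.1057  0.0109] open 0.0516 F [-0.5 -0.4 -1.5]
[[ 0.002  0.987  0.164]
 [-0.002  0.164 -0.987]
 [-1.     0.002  0.002]]
q [-0.274  0.251  1.751 -0.002  1.137 -0.438]
```

View pics/b1.png

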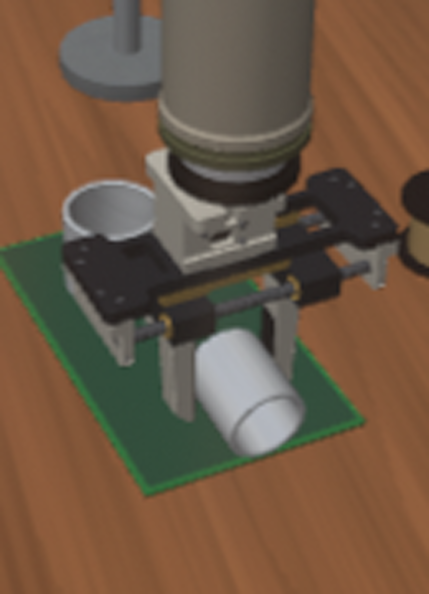

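Small cup lies on the mat, mouth out. Regripping near the mouth, lifting it lightly and jogging so it hangs floor-down.

{"op": "apply_moves", "data": {"series": [{"jaw": -1,"linear": [0.0,0,0],"roll": 0},{"jaw": -1,"linear": [0.0,0,0],"roll": 0},{"jaw": -1,"linear": [0.0,0,0],"roll": 0},{"jaw": -1,"linear": [0.0,0,0.03],"roll": 0},{"jaw": -1,"linear": [0.0,0,0.06],"roll": 0},{"jaw": -1,"linear": [0.0,0,0.06],"roll": 0},{"jaw": 0.8,"linear": [0.0,0,0.06],"roll": 0},{"jaw": 0.8,"linear": [0.0,0,0.06],"roll": 0},{"jaw": 0.8,"linear": [0.0,0,0.06],"roll": 0},{"jaw": 0.8,"linear": [0.0,0,0.06],"roll": 0},{"jaw": 0.8,"linear": [0.0,0,0.06],"roll": 0},{"jaw": 0.8,"linear": [-0.01,0,0.055],"roll": 0},{"jaw": 0.8,"linear": [-0.02,0,0.05],"roll": 0},{"jaw": 0.8,"linear": [-0.03,0,0.043],"roll": 0},{"jaw": 0.8,"linear": [-0.04,0,0.035],"roll": 0},{"jaw": 0.8,"linear": [-0.05,0,0.026],"roll": 0},{"jaw": 0.8,"linear": [-0.06,0,0.018],"roll": 0},{"jaw": 0.8,"linear": [-0.07,0,0.01],"roll": 0}], "force": 3}}

```text
t: 22.32
tool_pos: [0.5632, -0.1112, 0.0534]
orientation: [1.087, 1.279, -1.087]
force: [0.5, -0.7, -0.7]
opening: 0.0507
```

{"op": "apply_moves", "data": {"series": [{"jaw": 0.8,"linear": [-0.015,0,0],"roll": 0},{"jaw": 0.8,"linear": [0,0,0],"roll": 0},{"jaw": 0.8,"linear": [-0.015,0,0],"roll": 0},{"jaw": 0.8,"linear": [0.0,0,0],"roll": 0},{"jaw": 0.8,"linear": [-0.015,0,0],"roll": 0},{"jaw": 0.8,"linear": [0.0,0,0],"roll": 0}]}}

```text
t: 23.08
tool_pos: [0.5646, -0.1116, 0.0548]
orientation: [1.087, 1.276, -1.085]
force: [-0.0, -0.5, -1.9]
opening: 0.0508
```

Run:
```python
from h import *
st(); c=cam("side")
save(c,"b2.png",(250,180,380,340),3.3)
```

```text
t 23.07 pos [ 0.5646 -0.1116  0.0548] open 0.0508 F [-0.  -0.5 -1.9]
[[ 0.005  0.987  0.164]
 [-0.003  0.164 -0.987]
 [-1.     0.005  0.004]]
q [-2.830e-01  1.970e-01  1.724e+00 -1.000e-03  1.214e+00 -4.470e-01]
```

View pics/b2.png

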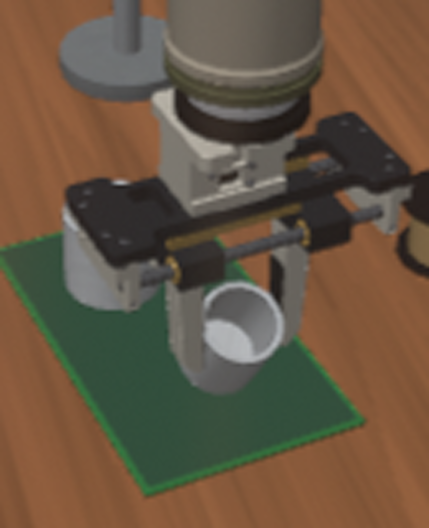

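{"op": "apply_moves", "data": {"series": [{"jaw": 0.8,"linear": [0.01,0,0],"roll": 0},{"jaw": 0.8,"linear": [0.018,0,-0.006],"roll": 0},{"jaw": 0.8,"linear": [0.024,0,-0.014],"roll": 0},{"jaw": 0.8,"linear": [0.028,0,-0.022],"roll": 0},{"jaw": 0.8,"linear": [0.03,0,-0.03],"roll": 0},{"jaw": 0.8,"linear": [0.032,0,-0.038],"roll": 0},{"jaw": 0.8,"linear": [0.034,0,-0.046],"roll": 0},{"jaw": 0.8,"linear": [0.036,0,-0.054],"roll": 0},{"jaw": 0.8,"linear": [0.038,0,-0.062],"roll": 0},{"jaw": 0.8,"linear": [0.04,0,-0.07],"roll": 0},{"jaw": 0.8,"linear": [0.04,0,-0.074],"roll": 0}]}}

```text
t: 24.5
tool_pos: [0.5565, -0.0674, 0.0289]
orientation: [1.087, 1.278, -1.086]
force: [0.5, -2.3, 3.2]
opening: 0.0504
```

Run:
```python
from h import *
st(); c=cam("side")
save(c,"b3.png",(230,180,390,340),3.3)
```

```text
t 24.5 pos [ 0.5565 -0.0674  0.0289] open 0.0504 F [ 0.5 -2.3  3.2]
[[ 0.004  0.987  0.164]
 [-0.003  0.164 -0.987]
 [-1.     0.003  0.003]]
q [-0.211  0.196  1.778 -0.002  1.163 -0.375]
```

View pics/b3.png

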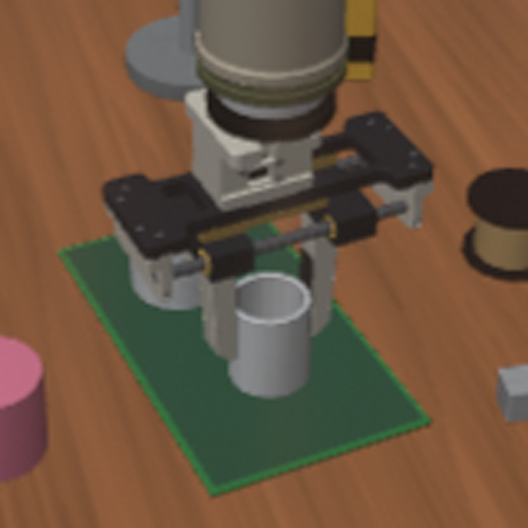

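Both cups stand mouth-up. Releasing and going for the tips.

{"op": "apply_moves", "data": {"series": [{"jaw": -1,"linear": [0,0,0],"roll": 0},{"jaw": -1,"linear": [0,0,0],"roll": 0},{"jaw": -1,"linear": [0,0,0],"roll": 0},{"jaw": -1,"linear": [-0.08,0,0],"roll": 0},{"jaw": -1,"linear": [-0.16,0,0],"roll": 0},{"jaw": 0,"linear": [-0.18,-0.1,0.1],"roll": 0.1},{"jaw": 0,"linear": [-0.18,-0.2,0.2],"roll": 0.2},{"jaw": 0,"linear": [-0.18,-0.3,0.3],"roll": 0.3},{"jaw": 0,"linear": [-0.18,-0.35,0.35],"roll": 0.3},{"jaw": 0,"linear": [-0.18,-0.35,0.35],"roll": 0.3},{"jaw": 0,"linear": [-0.18,-0.35,0.35],"roll": 0.3}], "force": 15}}

```text
t: 25.92
tool_pos: [0.3814, -0.3108, 0.1369]
orientation: [1.207, 1.206, -1.206]
force: [-0.3, 0.8, 0.1]
opening: 0.0467
```

Run:
```python
from h import *
s=read_state();print(np.round(s["tool_pos"],3))
c=cam("top"); cups(c,(250,225,330,290));tips(c); tgt((.369,-.320,.10,0),(.369,-.320,.003,0))
```

```text
[ 0.381 -0.311  0.137]
cup [319.4 247.2] 285 [319.5 246.5] 10.1 z60: [558.5 -70.8] r 26.0
cup [278.4 260.1] 470 [277.9 259.5] 13.1 z60: [526.1  35.6] r 33.4
dark [429.5 283.6] 873 xy [ 474.3 -364.7] size [ 77.4 148. ] ang 42.8
dark [379.3 319.9] 43 xy [ 370.5 -225.8] size [20.1 13. ] ang 44.2
dark [426.4 339.7] 21 xy [ 318.9 -346.1] size [23.2  5.8] ang 4.4
dark [445.9 339.8] 32 xy [ 316.9 -395.8] size [15.8 20. ] ang 77.0
now [ 0.3824 -0.3094  0.1367] yaw 0.2 open 0.0465 t 25.98 q6 -0.79
(0.369, -0.32, 0.1, 0) lin [0.0612, -0.0226, 0.0175] roll 0.008
(0.369, -0.32, 0.003, 0) lin [0.2228, -0.0232, 0.0172] roll 0.008
```

{"op": "apply_moves", "data": {"series": [{"jaw": 0,"linear": [0.06,-0.023,0.017],"roll": 0},{"jaw": 0,"linear": [0.14,-0.023,0.017],"roll": 0},{"jaw": 0,"linear": [0.2,-0.023,0.017],"roll": 0},{"jaw": 0,"linear": [0.222,-0.023,0.017],"roll": 0},{"jaw": 0,"linear": [0.222,-0.023,0.017],"roll": 0},{"jaw": 0.9,"linear": [0.222,-0.023,0.017],"roll": 0},{"jaw": 0.9,"linear": [0.222,-0.023,0.017],"roll": 0},{"jaw": 0.9,"linear": [0.222,-0.023,0.017],"roll": 0},{"jaw": 0.9,"linear": [0.222,-0.023,0.017],"roll": 0},{"jaw": 0.9,"linear": [0.15,-0.023,0.017],"roll": 0},{"jaw": 0.9,"linear": [0.05,-0.023,0.017],"roll": 0},{"jaw": 0.9,"linear": [0.0,0.02,-0.06],"roll": 0}]}}

```text
t: 27.48
tool_pos: [0.395, -0.2762, 0.1411]
orientation: [1.209, 1.198, -1.207]
force: [0.5, 0.9, -0.6]
opening: 0.0298
```

Run:
```python
from h import *
tgt((.526,.0355,.13),(.526,.0355,.072))
```

```text
now [ 0.395  -0.2762  0.1411] yaw -0.0 open 0.0298 t 27.48 q6 -0.72
(0.526, 0.0355, 0.13) lin [0.0167, 0.2178, -0.5199] roll 0
(0.526, 0.0355, 0.072) lin [0.1134, 0.217, -0.5205] roll 0
```

Broad tip held (opening 29.8 mm).

{"op": "apply_moves", "data": {"series": [{"jaw": 0.9,"linear": [0.01,0.05,-0.1],"roll": 0},{"jaw": 0.9,"linear": [0.015,0.1,-0.2],"roll": 0},{"jaw": 0.9,"linear": [0.015,0.15,-0.3],"roll": 0},{"jaw": 0.9,"linear": [0.015,0.18,-0.4],"roll": 0},{"jaw": 0.9,"linear": [0.015,0.218,-0.5],"roll": 0},{"jaw": 0.9,"linear": [0.015,0.217,-0.52],"roll": 0},{"jaw": 0.9,"linear": [0.05,0.217,-0.52],"roll": 0},{"jaw": 0.9,"linear": [0.09,0.217,-0.52],"roll": 0},{"jaw": 0.9,"linear": [0.112,0.217,-0.52],"roll": 0},{"jaw": 0.9,"linear": [0.113,0.217,-0.52],"roll": 0},{"jaw": 0,"linear": [0.113,0.217,-0.52],"roll": 0},{"jaw": 0,"linear": [0.113,0.217,-0.52],"roll": 0},{"jaw": 0,"linear": [0.113,0.217,-0.52],"roll": 0},{"jaw": 0,"linear": [0.06,0.217,-0.52],"roll": 0},{"jaw": 0,"linear": [0.0,0.217,-0.52],"roll": 0},{"jaw": 0,"linear": [0.0,0.1,-0.3],"roll": 0.3},{"jaw": 0,"linear": [0.0,0.05,-0.2],"roll": 0.6},{"jaw": 0,"linear": [0.0,0.0,-0.12],"roll": 0.9},{"jaw": 0,"linear": [0.0,-0.04,-0.08],"roll": 1},{"jaw": 0,"linear": [0.0,-0.04,-0.08],"roll": 1}]}}

```text
t: 29.98
tool_pos: [0.3699, -0.23, 0.1412]
orientation: [1.585, 0.901, -1.578]
force: [0.3, 0.2, 0.4]
opening: 0.0466
```

Run:
```python
from h import *
c=cam("top"); cups(c,(250,225,330,290));tips(c,(350,270,400,345)); tips(c,(265,245,292,275)); tgt((.370,-.226,.10,-46),(.370,-.226,.003,-46))
```

```text
cup [319.4 247.2] 285 [319.5 246.5] 10.1 z60: [558.5 -70.8] r 26.0
cup [277.5 260. ] 313 [277.9 259.5] 13.1 z60: [526.1  35.6] r 33.4
dark [389.4 297.4] 115 xy [ 426.8 -252.9] size [  9.8 100.8] ang 52.1
dark [280.  260.5] 128 xy [529.4  34.8] size [34.6 24. ] ang 89.4
now [ 0.3666 -0.2348  0.1412] yaw -30.2 open 0.0464 t 30.02 q6 -0.16
(0.37, -0.226, 0.1, -46) lin [0.0685, -0.0032, -0.0159] roll 0.525
(0.37, -0.226, 0.003, -46) lin [0.2302, -0.005, -0.0169] roll 0.525
```

Dark D visible inside the wide cup at (280,260). Now the narrow tip.

{"op": "apply_moves", "data": {"series": [{"jaw": 0,"linear": [0.06,-0.004,-0.016],"roll": 0.3},{"jaw": 0,"linear": [0.1,-0.004,-0.017],"roll": 0.525},{"jaw": 0,"linear": [0.16,-0.005,-0.017],"roll": 0.525},{"jaw": 0,"linear": [0.21,-0.005,-0.017],"roll": 0.525},{"jaw": 0,"linear": [0.23,-0.005,-0.017],"roll": 0.525},{"jaw": 0,"linear": [0.23,-0.005,-0.017],"roll": 0.525},{"jaw": 0.95,"linear": [0.23,-0.005,-0.017],"roll": 0.525},{"jaw": 0.95,"linear": [0.23,-0.005,-0.017],"roll": 0.525},{"jaw": 0.95,"linear": [0.23,-0.005,-0.017],"roll": 0.525},{"jaw": 0.95,"linear": [0.23,-0.005,-0.017],"roll": 0.525},{"jaw": 0.95,"linear": [0.23,-0.005,-0.017],"roll": 0.525},{"jaw": 0.95,"linear": [0.13,-0.005,-0.017],"roll": 0.525},{"jaw": 0.95,"linear": [0.03,-0.005,-0.017],"roll": 0.525},{"jaw": 0.95,"linear": [0.0,-0.005,-0.017],"roll": 0.525}]}}

```text
t: 31.78
tool_pos: [0.371, -0.2259, 0.1454]
orientation: [1.771, 0.696, -1.76]
force: [1.5, -0.5, -1.4]
opening: 0.0162
```

Run:
```python
from h import *
tgt((.5585,-.0708,.13),(.5585,-.0708,.072)); print("then");tgt((.45,-.314,.13,-76.5))
```

```text
now [ 0.371  -0.2259  0.1454] yaw -46.0 open 0.0162 t 31.77 q6 0.14
(0.5585, -0.0708, 0.13) lin [0.0256, 0.0306, -0.4044] roll 0
(0.5585, -0.0708, 0.072) lin [0.1222, 0.0288, -0.4046] roll 0
then
now [ 0.371  -0.2259  0.1454] yaw -46.0 open 0.0162 t 31.77 q6 0.14
(0.45, -0.314, 0.13, -76.5) lin [0.0294, 0.1965, 0.0073] roll 1.017
```

Narrow tip held (16.2 mm).

{"op": "apply_moves", "data": {"series": [{"jaw": 0.95,"linear": [0.02,0.01,-0.1],"roll": 0},{"jaw": 0.95,"linear": [0.025,0.02,-0.2],"roll": 0},{"jaw": 0.95,"linear": [0.025,0.03,-0.3],"roll": 0},{"jaw": 0.95,"linear": [0.025,0.03,-0.4],"roll": 0},{"jaw": 0.95,"linear": [0.025,0.03,-0.404],"roll": 0},{"jaw": 0.95,"linear": [0.06,0.029,-0.405],"roll": 0},{"jaw": 0.95,"linear": [0.1,0.029,-0.405],"roll": 0},{"jaw": 0.95,"linear": [0.122,0.029,-0.405],"roll": 0},{"jaw": 0.95,"linear": [0.122,0.029,-0.405],"roll": 0},{"jaw": 0,"linear": [0.122,0.029,-0.405],"roll": 0},{"jaw": 0,"linear": [0.122,0.029,-0.405],"roll": 0},{"jaw": 0,"linear": [0.122,0.029,-0.405],"roll": 0},{"jaw": 0,"linear": [0.05,0.029,-0.405],"roll": 0},{"jaw": 0,"linear": [0.0,0.03,-0.4],"roll": 0},{"jaw": 0,"linear": [0.0,0.08,-0.3],"roll": 0.4},{"jaw": 0,"linear": [0.0,0.12,-0.2],"roll": 0.7},{"jaw": 0,"linear": [0.0,0.16,-0.1],"roll": 1},{"jaw": 0,"linear": [0.03,0.196,0.007],"roll": 1},{"jaw": 0,"linear": [0.03,0.196,0.007],"roll": 1}]}}

```text
t: 34.15
tool_pos: [0.4479, -0.3163, 0.1292]
orientation: [2.096, 0.235, -2.077]
force: [0.1, 0.5, 1.8]
opening: 0.0465
```

Run:
```python
from h import *
c=cam("top"); cups(c,(250,225,330,290));tips(c,(308,235,330,258)); tips(c,(265,245,292,275)); 
s=cam("side"); tgt((.45,-.3145,.13,-76.5),(.45,-.3145,.003,-76.5))
p=s["pixels"].max(2)<60;p[:350]=0;p[:,:200]=0;p[:,340:]=0
for ce,a,m in blobs(s,p,60): print(ce,a,onplane(s,[ce],.008))
```

```text
cup [319.4 247.4] 235 [319.5 246.5] 10.1 z60: [558.5 -70.8] r 26.0
cup [277.5 260. ] 313 [277.9 259.5] 13.1 z60: [526.1  35.6] r 33.4
dark [320.  246.6] 40 xy [565.3 -73.5] size [19.  13.3] ang 44.1
dark [280.  260.5] 128 xy [529.4  34.8] size [34.6 24. ] ang 89.4
now [ 0.449  -0.3146  0.1293] yaw -76.1 open 0.0463 t 34.25 q6 0.63
(0.45, -0.3145, 0.13, -76.5) lin [-0.0011, 0.0002, -0.0017] roll 0.012
(0.45, -0.3145, 0.003, -76.5) lin [0.2105, -0.0033, -0.0001] roll 0.012
[290.3 393.8] 373 [[ 0.44621487 -0.31724346  0.008     ]]
[311.3 448.7] 99 [[ 0.45068918 -0.4280769   0.008     ]]
```

{"op": "apply_moves", "data": {"series": [{"jaw": 0,"linear": [0.08,-0.002,0],"roll": 0},{"jaw": 0,"linear": [0.16,-0.003,0],"roll": 0},{"jaw": 0,"linear": [0.2,-0.003,0],"roll": 0},{"jaw": 0,"linear": [0.21,-0.003,0],"roll": 0},{"jaw": 0,"linear": [0.21,-0.003,0],"roll": 0},{"jaw": 0.9,"linear": [0.21,-0.003,0],"roll": 0},{"jaw": 0.9,"linear": [0.21,-0.003,0],"roll": 0},{"jaw": 0.9,"linear": [0.21,-0.003,0],"roll": 0},{"jaw": 0.9,"linear": [0.21,-0.003,0],"roll": 0},{"jaw": 0.9,"linear": [0.12,-0.003,0],"roll": 0},{"jaw": 0.9,"linear": [0.02,-0.003,0],"roll": 0},{"jaw": 0.9,"linear": [0.0,-0.003,0],"roll": 0}]}}

```text
t: 35.75
tool_pos: [0.451, -0.3151, 0.1351]
orientation: [2.1, 0.23, -2.067]
force: [0.5, -0.6, 0.3]
opening: 0.03
```

Run:
```python
from h import *
tgt((.526,.0355,.13),(.526,.0355,.074))
```

```text
now [ 0.451  -0.3151  0.1351] yaw -76.2 open 0.03 t 35.75 q6 0.63
(0.526, 0.0355, 0.13) lin [-0.001, -0.5376, -0.261] roll 0
(0.526, 0.0355, 0.074) lin [0.0923, -0.5398, -0.2599] roll 0
```

{"op": "apply_moves", "data": {"series": [{"jaw": 0.9,"linear": [0,-0.1,-0.05],"roll": 0},{"jaw": 0.9,"linear": [0,-0.2,-0.1],"roll": 0},{"jaw": 0.9,"linear": [0,-0.3,-0.15],"roll": 0},{"jaw": 0.9,"linear": [0,-0.4,-0.2],"roll": 0},{"jaw": 0.9,"linear": [0,-0.5,-0.24],"roll": 0},{"jaw": 0.9,"linear": [0,-0.539,-0.26],"roll": 0},{"jaw": 0.9,"linear": [0,-0.539,-0.26],"roll": 0},{"jaw": 0.9,"linear": [0.04,-0.539,-0.26],"roll": 0},{"jaw": 0.9,"linear": [0.08,-0.54,-0.26],"roll": 0},{"jaw": 0.9,"linear": [0.092,-0.54,-0.26],"roll": 0},{"jaw": 0.9,"linear": [0.092,-0.54,-0.26],"roll": 0},{"jaw": 0,"linear": [0.092,-0.54,-0.26],"roll": 0},{"jaw": 0,"linear": [0.092,-0.54,-0.26],"roll": 0},{"jaw": 0,"linear": [0.092,-0.54,-0.26],"roll": 0},{"jaw": 0,"linear": [0.0,-0.54,-0.26],"roll": 0},{"jaw": 0,"linear": [-0.1,-0.54,-0.26],"roll": 0},{"jaw": 0,"linear": [-0.2,-0.5,-0.1],"roll": 0},{"jaw": 0,"linear": [-0.25,-0.4,0.1],"roll": 0},{"jaw": 0,"linear": [-0.25,-0.4,0.1],"roll": 0}]}}

```text
t: 38.12
tool_pos: [0.3795, -0.0582, 0.2606]
orientation: [2.1, 0.23, -2.065]
force: [-0.5, -1.9, 1.0]
opening: 0.0465
```

Run:
```python
from h import *
c=cam("top"); s=cam("side");cups(c,(250,225,330,290));tips(c,(308,235,330,258)); tips(c,(265,245,292,275)); 
st()
for n,cc,box in(("t",c,(120,225,190,300)),("s",s,(215,110,310,205))):
    p=cc["pixels"].max(2)<75; M=np.zeros_like(p);x0,y0,x1,y1=box;M[y0:y1,x0:x1]=p[y0:y1,x0:x1]
    for b in blobs(cc,M,15): print(n,b[:2])
a=cv2.resize(c["pixels"][200:310,110:340],(690,330),interpolation=2);b=cv2.resize(s["pixels"][120:210,220:320],(300,270),interpolation=2)
o=np.zeros((600,690,3),np.uint8);o[:330]=a;o[330:,:300]=b
b=cv2.resize(s["pixels"][220:310,250:380],(390,270),interpolation=2);o[330:,300:]=b
cv2.imwrite("pics/l1.png",o)
```

```text
cup [319.4 247.4] 233 [319.5 246.5] 10.1 z60: [558.5 -70.8] r 26.0
cup [277.6 259.4] 271 [277.6 259.3] 13.0 z60: [526.6  36.3] r 33.1
dark [320.  246.6] 40 xy [565.3 -73.5] size [19.  13.3] ang 44.1
dark [279.7 260.4] 157 xy [529.5  34.9] size [34.8 34.4] ang 0.0
t 38.23 pos [ 0.3793 -0.0602  0.2631] open 0.0464 F [ 0.6 -0.1  1. ]
[[ 0.024  0.236 -0.972]
 [-0.023 -0.971 -0.236]
 [-0.999  0.028 -0.018]]
q [-0.276 -0.53   1.983 -0.016  1.659  1.056]
t (array([167.1, 227.6]), np.int32(103))
t (array([162.1, 241.7]), np.int32(52))
t (array([144.7, 280.9]), np.int32(52))
s (array([271.1, 131. ]), np.int32(883))
s (array([228.8, 143.8]), np.int32(722))
s (array([284.2, 160.3]), np.int32(232))
s (array([263.9, 168.2]), np.int32(23))
s (array([304.8, 202.2]), np.int32(21))
```

View pics/l1.png

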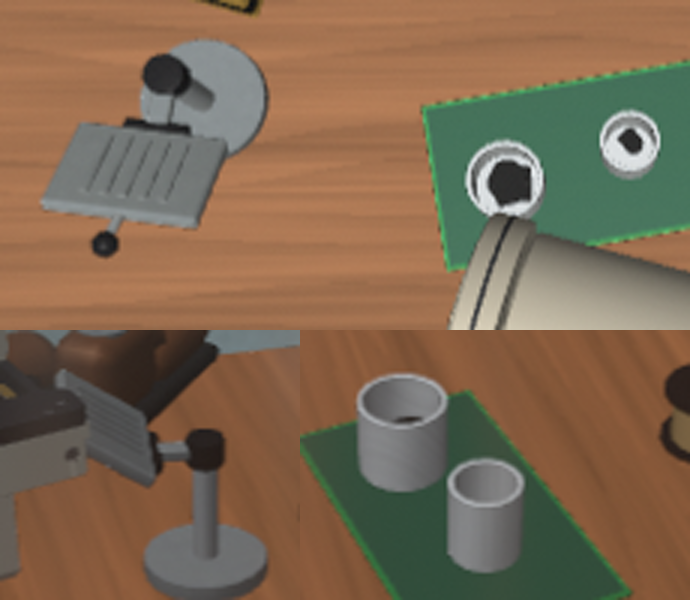

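Tips are in their cups: two broad in the wide, one narrow in the narrow. Now the lamp: I solve its heading and tilt from the knob's pixel ray and the known geometry.

```bash
cat >> h.py <<'E'
from scipy.optimize import least_squares
def lamp(c,uv,A):
    """A: axis xy; returns heading(deg), tilt(deg), knob xyz"""
    k=lambda p:np.array([A[0]+np.cos(p[0])*(.045+.118*np.sin(p[1])),A[1]+np.sin(p[0])*(.045+.118*np.sin(p[1])),.12+.118*np.cos(p[1])])
    best=min((least_squares(lambda p:proj(c,k(p))[0]-uv,[h0,t0]) for h0 in(-3,-2,-1) for t0 in(.4,.8,1.2)),key=lambda r:r.cost)
    print("heading",np.degrees(best.x[0]).round(1),"tilt",np.degrees(best.x[1]).round(1),"knob",k(best.x).round(4),"cost",best.cost.round(3)); return k(best.x)
E
python3 - <<'E'
from h import *
c=cam("top")
h=cv2.cvtColor(c["pixels"],cv2.COLOR_BGR2HSV)
p=(h[...,1]<45)&(h[...,2]>110); M=np.zeros_like(p);M[205:260,150:205]=p[205:260,150:205]
b=max(blobs(c,M,50),key=lambda b:b[1]); cn=max(cv2.findContours(b[2].astype(np.uint8),0,2)[0],key=cv2.contourArea)
P=onplane(c,cn.reshape(-1,2),.018); P=P[(P[:,1]<.31)|(P[:,0]>.62)]  # free rim
A=P[:,:2]
r=least_squares(lambda q:np.linalg.norm(A-q,axis=1)-.055,[.605,.29],loss="soft_l1",f_scale=.001);print("foot fit",r.x,np.abs(r.fun).mean())
for z in(.13,.14,.15): print("cap",z,onplane(c,[[167.1,227.6]],z).round(4))
for A in(r.x,[.603,.291]): K=lamp(c,[144.7,280.9],A); print("hinge px",onplane(c,[[162.1,241.7]],.12).round(3))
d=np.array([.55,-.027])-A; print("want heading",np.degrees(np.arctan2(d[1],d[0])))
tgt((*K[:2],K[2]+.06),(*K[:2],K[2]-.010))
E
```

```text
foot fit [0.60302752 0.30848745] 0.010795536352004354
cap 0.13 [[0.5974 0.2975 0.13  ]]
cap 0.14 [[0.5954 0.2945 0.14  ]]
cap 0.15 [[0.5934 0.2914 0.15  ]]
heading -186.2 tilt 53.3 knob [0.4642 0.3236 0.1905] cost 0.0
hinge px [[0.565 0.311 0.12 ]]
heading -193.8 tilt 55.8 knob [0.4645 0.325  0.1864] cost 0.0
hinge px [[0.565 0.311 0.12 ]]
want heading -99.46232220802561
now [ 0.3805 -0.0591  0.2617] yaw -76.4 open 0.0466 t 38.27 q6 1.06
(np.float64(0.46453729338909755), np.float64(0.32497070615744916), np.float64(0.2463647740340339)) lin [0.0149, -0.5896, -0.2867] roll 0
(np.float64(0.46453729338909755), np.float64(0.32497070615744916), np.float64(0.1763647740340339)) lin [0.1315, -0.5927, -0.2847] roll 0
```

Run:
```python
from h import *
tgt((.4643,.3243,.26,-55),(.4643,.3243,.18,-55))
```

```text
now [ 0.3805 -0.0591  0.2617] yaw -76.4 open 0.0466 t 38.27 q6 1.06
(0.4643, 0.3243, 0.26, -55) lin [-0.0078, -0.588, -0.2865] roll -0.712
(0.4643, 0.3243, 0.18, -55) lin [0.1255, -0.5915, -0.2841] roll -0.712
```

{"op": "apply_moves", "data": {"series": [{"jaw": 0,"linear": [-0.03,-0.1,-0.05],"roll": -0.1},{"jaw": -0.2,"linear": [-0.03,-0.2,-0.1],"roll": -0.3},{"jaw": -0.2,"linear": [-0.03,-0.3,-0.15],"roll": -0.5},{"jaw": -0.2,"linear": [-0.03,-0.4,-0.2],"roll": -0.7},{"jaw": -0.2,"linear": [-0.02,-0.5,-0.24],"roll": -0.71},{"jaw": -0.2,"linear": [-0.01,-0.588,-0.286],"roll": -0.71},{"jaw": -0.2,"linear": [-0.01,-0.588,-0.286],"roll": -0.71},{"jaw": -0.2,"linear": [-0.01,-0.588,-0.286],"roll": -0.71},{"jaw": -0.2,"linear": [-0.01,-0.588,-0.286],"roll": -0.71}]}}

```text
t: 39.4
tool_pos: [0.4638, 0.3242, 0.2608]
orientation: [1.877, 0.559, -1.848]
force: [-0.7, -0.0, -0.2]
opening: 0.0561
```

Run:
```python
from h import *
tgt((.4643,.3243,.18,-55))
s=cam("side");save(s,"l2.png",(190,80,320,210),4.5)
print(proj(s,[[.4643,.3243,.188]]).round(1))
```

```text
now [0.4638 0.3242 0.2608] yaw -55.0 open 0.0561 t 39.4 q6 1.5
(0.4643, 0.3243, 0.18, -55) lin [0.1345, -0.0038, -0.0001] roll -0.001
[[230.  137.4]]
```

View pics/l2.png

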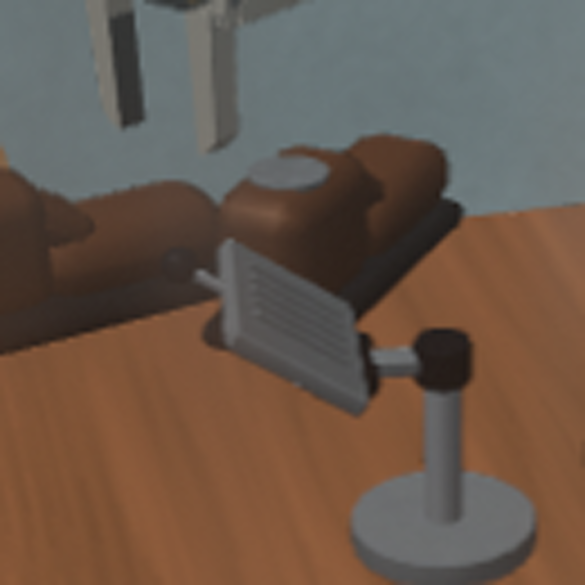

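Knob seen at side (229.3,138.4), against (230,137.4) predicted: good. I fix the axis position from the foot and cap at the same time.

Run:
```python
from h import *
c=cam("top");s=cam("side")
K=tri(c,[144.7,280.9],s,[229.3,138.4]);print("knob",K)
print("cap",tri(c,[167.1,226.5],s,[288.4,155]), "foot s",onplane(s,[[288.5,192.5]],.018),"foot t",onplane(c,[[179.7,232.5]],.018))
for A in([.604,.296],[.607,.299],[.602,.300]):
    lamp(c,[144.7,280.9],A); k=K[0]; r=k[:2]-A; print("  tri: r",np.hypot(*r),"tilt z",np.degrees(np.arccos((k[2]-.12)/.118)),"tilt r",np.degrees(np.arcsin((np.hypot(*r)-.045)/.118)))
```

```text
knob (array([0.46368155, 0.32556643, 0.184908  ]), np.float64(0.0019687847880385987))
cap (array([0.6010482 , 0.29551493, 0.13608794]), np.float64(0.004351190798380425)) foot s [[0.60615636 0.30974314 0.018     ]] foot t [[0.60606646 0.29815117 0.018     ]]
heading -191.7 tilt 55.7 knob [0.4645 0.3249 0.1866] cost 0.0
  tri: r 0.14339958157438548 tilt z 56.628336823216635 tilt r 56.50092775230522
heading -190.8 tilt 57.7 knob [0.4648 0.3261 0.1831] cost 0.0
  tri: r 0.1457599124427362 tilt z 56.628336823216635 tilt r 58.63815488368626
heading -189.7 tilt 53.5 knob [0.4642 0.3236 0.1903] cost 0.0
  tri: r 0.14066141886888492 tilt z 56.628336823216635 tilt r 54.16340022385924
```

{"op": "apply_moves", "data": {"series": [{"jaw": -0.2,"linear": [0.05,-0.003,0],"roll": 0},{"jaw": -0.2,"linear": [0.1,-0.003,0],"roll": 0},{"jaw": -0.2,"linear": [0.125,-0.003,0],"roll": 0},{"jaw": -0.2,"linear": [0.132,-0.003,0],"roll": 0},{"jaw": -0.2,"linear": [0.132,-0.003,0],"roll": 0},{"jaw": 1,"linear": [0.132,-0.003,0],"roll": 0},{"jaw": 1,"linear": [0.132,-0.003,0],"roll": 0},{"jaw": 1,"linear": [0.132,-0.003,0],"roll": 0},{"jaw": 1,"linear": [0.132,-0.003,0],"roll": 0},{"jaw": 1,"linear": [0.132,-0.003,0],"roll": 0}], "force": 20}}

```text
t: 40.8
tool_pos: [0.4644, 0.3235, 0.1824]
orientation: [1.879, 0.559, -1.849]
force: [-4.5, -0.1, 1.9]
opening: 0.0189
```

{"op": "apply_moves", "data": {"series": [{"jaw": 0.3,"linear": [0,0,0],"roll": 0},{"jaw": 0.3,"linear": [0.005,0,0],"roll": 0},{"jaw": 0.3,"linear": [0.011,0,0],"roll": 0},{"jaw": 0.3,"linear": [0.011,0,0],"roll": 0},{"jaw": 1,"linear": [0.011,0,0],"roll": 0},{"jaw": 1,"linear": [0.011,0,0],"roll": 0},{"jaw": 1,"linear": [0.011,0,0],"roll": 0},{"jaw": 1,"linear": [0.011,0,0],"roll": 0},{"jaw": 1,"linear": [0.011,0,0],"roll": 0}], "force": 20}}

```text
t: 41.92
tool_pos: [0.4646, 0.3234, 0.1759]
orientation: [1.879, 0.559, -1.849]
force: [-1.1, -0.7, 1.5]
opening: 0.0199
```

Run:
```python
from h import *
S,_=st(); off=S["tool_pos"]-np.array([.4641,.325,.186]); print("tcp-knob",off)
A=np.array([.6045,.2965]);d=np.array([.55,-.027])-A
h1=np.degrees(np.arctan2(d[1],d[0]));print("want",h1)
h0,t0=-191.5,56.0
P=[]
for i in range(1,13):
    f=i/12; h=np.radians(h0+(h1-h0)*f); t=np.radians(t0+(30-t0)*f); r=.045+.118*np.sin(t)
    P.append((A[0]+r*np.cos(h),A[1]+r*np.sin(h),.12+.118*np.cos(t)-.010))
tgt(*P)
```

```text
t 41.92 pos [0.4646 0.3234 0.1759] open 0.0199 F [-1.1 -0.7  1.5]
[[ 0.023  0.572 -0.82 ]
 [-0.021 -0.82  -0.572]
 [-1.     0.031 -0.006]]
q [ 0.538  0.056  1.645 -0.03   1.431  1.503]
tcp-knob [ 0.00049001 -0.00157485 -0.0100716 ]
want -99.56281583000447
now [0.4646 0.3234 0.1759] yaw -55.1 open 0.0199 t 41.92 q6 1.5
(np.float64(0.4645528135445026), np.float64(0.30588990552000606), np.float64(0.1796360594716962)) lin [-0.0056, 0.0241, 0.0167] roll 0
(np.float64(0.46724503284043717), np.float64(0.2873285200985838), np.float64(0.18318778796965468)) lin [-0.0107, 0.0522, 0.0307] roll 0
(np.float64(0.4724694414258962), np.float64(0.26967576277146815), np.float64(0.18663486970296167)) lin [-0.0156, 0.0815, 0.0404] roll 0
(np.float64(0.48002187520449224), np.float64(0.2532842944518201), np.float64(0.18997237589919638)) lin [-0.0203, 0.1113, 0.0457] roll 0
(np.float64(0.4896484515008335), np.float64(0.2384662921929281), np.float64(0.1931955344613311)) lin [-0.0248, 0.1408, 0.0466] roll 0
(np.float64(0.5010531586702212), np.float64(0.22548641656310603), np.float64(0.1962997367910621)) lin [-0.0291, 0.1696, 0.0433] roll 0
(np.float64(0.5139064343351779), np.float64(0.21455615969905614), np.float64(0.19928054437836415)) lin [-0.0332, 0.1969, 0.0362] roll 0
(np.float64(0.5278544856518093), np.float64(0.20582971063704514), np.float64(0.20213369514784577)) lin [-0.0371, 0.2223, 0.0254] roll 0
(np.float64(0.5425290867353727), np.float64(0.1994014310292495), np.float64(0.20485510955283162)) lin [-0.0408, 0.2452, 0.0114] roll 0
(np.float64(0.5575575776979477), np.float64(0.19530498855169248), np.float64(0.20744089640845798)) lin [-0.0444, 0.2653, -0.0052] roll 0
(np.float64(0.5725727869335151), np.float64(0.19351414851673926), np.float64(0.20988735845544115)) lin [-0.0478, 0.2821, -0.0241] roll 0
(np.float64(0.5872226033623537), np.float64(0.1939451777563559), np.float64(0.21219099764656374)) lin [-0.0511, 0.2956, -0.0445] roll 0
```

Knob held squarely (19.9 mm). Sweeping the arc.

{"op": "apply_moves", "data": {"series": [{"jaw": 1,"linear": [-0.006,0.024,0.017],"roll": 0},{"jaw": 1,"linear": [-0.011,0.052,0.031],"roll": 0},{"jaw": 1,"linear": [-0.016,0.082,0.04],"roll": 0},{"jaw": 1,"linear": [-0.02,0.111,0.046],"roll": 0},{"jaw": 1,"linear": [-0.025,0.141,0.047],"roll": 0},{"jaw": 1,"linear": [-0.029,0.17,0.043],"roll": 0},{"jaw": 1,"linear": [-0.033,0.197,0.036],"roll": 0},{"jaw": 1,"linear": [-0.037,0.222,0.025],"roll": 0},{"jaw": 1,"linear": [-0.041,0.245,0.011],"roll": 0},{"jaw": 1,"linear": [-0.044,0.265,-0.005],"roll": 0},{"jaw": 1,"linear": [-0.048,0.282,-0.024],"roll": 0},{"jaw": 1,"linear": [-0.051,0.296,-0.0445],"roll": 0},{"jaw": 1,"linear": [-0.051,0.296,-0.0445],"roll": 0},{"jaw": 1,"linear": [-0.051,0.296,-0.0445],"roll": 0}], "force": 25}}

```text
t: 43.68
tool_pos: [0.5877, 0.1934, 0.2121]
orientation: [1.879, 0.558, -1.848]
force: [1.4, -0.2, -6.3]
opening: 0.0165
```

Run:
```python
from h import *
st(); tgt((.5872,.1939,.2122))
```

```text
t 43.67 pos [0.5877 0.1934 0.2121] open 0.0165 F [ 1.4 -0.2 -6.3]
[[ 0.023  0.572 -0.82 ]
 [-0.022 -0.82  -0.572]
 [-0.999  0.031 -0.007]]
q [ 0.252  0.168  1.459 -0.027  1.497  1.215]
now [0.5877 0.1934 0.2121] yaw -55.1 open 0.0165 t 43.67 q6 1.22
(0.5872, 0.1939, 0.2122) lin [-0.0001, -0.0011, 0.0002] roll 0
```

Opening 16.5 mm, so the ball slid a little in the pads. Releasing upward and measuring.

{"op": "apply_moves", "data": {"series": [{"jaw": 0,"linear": [0,0,0],"roll": 0},{"jaw": 0,"linear": [0,0,0],"roll": 0},{"jaw": 0,"linear": [-0.05,0,0],"roll": 0},{"jaw": 0,"linear": [-0.1,0,0],"roll": 0},{"jaw": 0,"linear": [-0.13,0.0,0.1],"roll": 0},{"jaw": 0,"linear": [-0.13,0.0,0.2],"roll": 0},{"jaw": 0,"linear": [-0.13,0.0,0.3],"roll": 0},{"jaw": 0,"linear": [-0.13,0.0,0.36],"roll": 0},{"jaw": 0,"linear": [-0.13,0.0,0.36],"roll": 0}]}}

```text
t: 44.8
tool_pos: [0.408, 0.0708, 0.2902]
orientation: [1.883, 0.556, -1.845]
force: [0.6, 0.0, 0.6]
opening: 0.0463
```

Run:
```python
from h import *
c=cam("top");s=cam("side");st()
print("expect",proj(c,[[.587,.194,.222]]),proj(s,[[.587,.194,.222]]))
kt=ks=None
for n,cc,(x0,y0,x1,y1) in(("t",c,(180,210,260,275)),("s",s,(260,110,340,170))):
    p=cc["pixels"].max(2)<70; M=np.zeros_like(p);M[y0:y1,x0:x1]=p[y0:y1,x0:x1]
    for b in blobs(cc,M,15): print(n,b[:2])
a=cv2.resize(c["pixels"][180:300,130:350],(660,360),interpolation=2);b=cv2.resize(s["pixels"][110:220,240:340],(264,240*110//100),interpolation=2)[:240]
o=np.zeros((600,660,3),np.uint8);o[:360]=a;o[360:,:264]=b
b=cv2.resize(s["pixels"][220:310,250:380],(347,240),interpolation=2);o[360:,264:611]=b
cv2.imwrite("pics/l3.png",o)
cups(c,(250,225,330,290));tips(c,(308,235,330,258)); tips(c,(265,245,292,275))
```

```text
t 44.9 pos [0.4093 0.0718 0.2897] open 0.0465 F [ 0.6 -0.4 -0. ]
[[ 0.026  0.571 -0.82 ]
 [-0.021 -0.82  -0.572]
 [-0.999  0.033 -0.009]]
q [ 0.071 -0.426  1.863 -0.023  1.68   1.031]
expect [[201.50944029 223.86660448]] [[292.36973156 141.7673082 ]]
t (array([199.5, 219.7]), np.int32(54))
t (array([246.5, 263.9]), np.int32(20))
t (array([258.5, 270.7]), np.int32(15))
s (array([272.5, 133.5]), np.int32(787))
s (array([295.4, 142.2]), np.int32(61))
s (array([269.6, 161.3]), np.int32(47))
s (array([295. , 168.8]), np.int32(18))
cup [319.3 247.4] 236 [319.5 246.5] 10.1 z60: [558.5 -70.8] r 26.0
cup [280.3 255.1] 165 [277.8 259.2] 12.9 z60: [526.8  36. ] r 32.8
dark [320.  246.6] 40 xy [565.3 -73.5] size [19.  13.3] ang 44.1
dark [275.8 264.3] 316 xy [520.3  44. ] size [58.4 53.3] ang 89.4
```

View pics/l3.png

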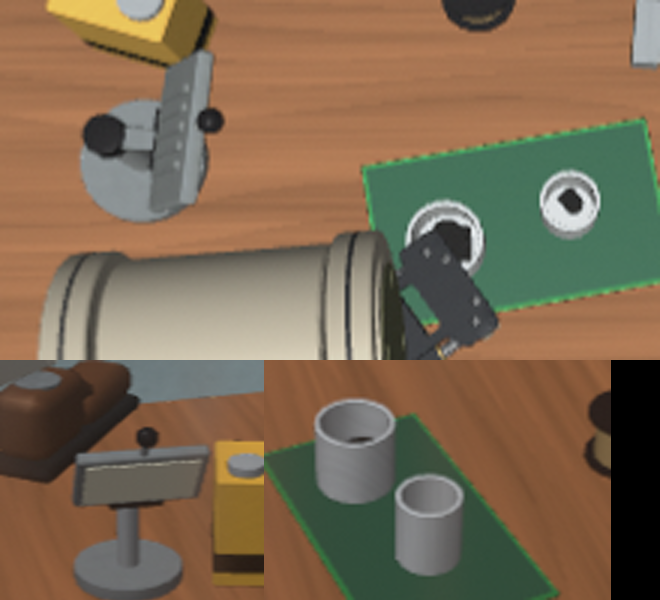

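```bash
cat > fit.py <<'E'
from h import *
def fit(c,s,kt,ks):
    obs=[(c,[144.7,280.9],s,[229.3,138.4]),(c,kt,s,ks)]
    k=lambda A,h,t:[A[0]+np.cos(h)*(.045+.118*np.sin(t)),A[1]+np.sin(h)*(.045+.118*np.sin(t)),.12+.118*np.cos(t)]
    def f(p):
        r=[]
        for i,(a,u,b,v) in enumerate(obs):
            X=k(p[:2],p[2+2*i],p[3+2*i]); r+=[*(proj(a,X)[0]-u),*(proj(b,X)[0]-v)]
        r+=[*(proj(c,[*p[:2],.018])[0]-[178.5,233]),]
        return np.array(r)
    q=least_squares(f,[.604,.297,np.radians(-191),.97,np.radians(-95),.55]); p=q.x
    A=p[:2];h=p[4];d=np.array([.55,-.0265])-A
    want=np.arctan2(d[1],d[0]); print("axis",A.round(4),"h,t deg",np.degrees(p[2:]).round(1),"want",np.degrees(want).round(1),"lateral miss mm",(np.hypot(*d)*np.sin(want-h)*1000).round(1),"knob",np.round(k(A,p[4],p[5]),4)); print(q.fun.round(1)); return p
E
python3 - <<'E'
from fit import *
c=cam("top");s=cam("side")
print(tri(c,[199.5,219.7],s,[295.4,142.2]))
fit(c,s,[199.5,219.7],[295.4,142.2])
# panel top edge direction as independent heading check: grey panel in top view
E
```

```text
(array([0.59665392, 0.20001866, 0.21711123]), np.float64(0.0018193162531009324))
axis [0.6052 0.3025] h,t deg [-189.2   56.5  -95.2   31. ] want -99.5 lateral miss mm -25.3 knob [0.5956 0.1971 0.2211]
[-0.   0.4  0.4 -0.1  0.8  0.5  0.3 -1.1 -0.5 -0.1]
```

Tilt comes out at about 31–34°, which is fine. The heading is about 4° off (about 25 mm of the 35 mm allowance). I'll centre the jaws tangentially on the wanted knob position and close them, which moves only the swivel.

{"op": "apply_moves", "data": {"series": [{"jaw": 0,"linear": [0,0,-0.05],"roll": -0.3},{"jaw": 0,"linear": [0,0,-0.05],"roll": -0.6},{"jaw": 0,"linear": [0,0,-0.05],"roll": -0.9},{"jaw": 0,"linear": [0,0,-0.05],"roll": -1},{"jaw": 0,"linear": [0,0,-0.05],"roll": -1}]}}

```text
t: 45.62
tool_pos: [0.4345, 0.0898, 0.2889]
orientation: [1.523, 0.937, -1.509]
force: [-0.1, 1.1, -0.4]
opening: 0.0464
```

Run:
```python
from h import *
tgt((.588,.199,.285,-9.5),(.588,.199,.210,-9.5))
```

```text
now [0.4345 0.0898 0.2889] yaw -25.1 open 0.0464 t 45.62 q6 0.54
(0.588, 0.199, 0.285, -9.5) lin [0.0086, 0.1544, -0.2734] roll -0.519
(0.588, 0.199, 0.21, -9.5) lin [0.1336, 0.1506, -0.2746] roll -0.519
```

{"op": "apply_moves", "data": {"series": [{"jaw": 0,"linear": [0.005,0.05,-0.09],"roll": -0.2},{"jaw": 0,"linear": [0.005,0.1,-0.18],"roll": -0.4},{"jaw": 0,"linear": [0.005,0.154,-0.273],"roll": -0.52},{"jaw": 0,"linear": [0.005,0.154,-0.273],"roll": -0.52},{"jaw": 0,"linear": [0.005,0.154,-0.273],"roll": -0.52},{"jaw": 0,"linear": [0.05,0.152,-0.274],"roll": -0.52},{"jaw": 0,"linear": [0.1,0.151,-0.274],"roll": -0.52},{"jaw": 0,"linear": [0.13,0.151,-0.275],"roll": -0.52},{"jaw": 0,"linear": [0.133,0.151,-0.275],"roll": -0.52},{"jaw": 1,"linear": [0.133,0.151,-0.275],"roll": -0.52},{"jaw": 1,"linear": [0.133,0.151,-0.275],"roll": -0.52},{"jaw": 1,"linear": [0.133,0.151,-0.275],"roll": -0.52},{"jaw": 1,"linear": [0.133,0.151,-0.275],"roll": -0.52},{"jaw": 1,"linear": [0.133,0.151,-0.275],"roll": -0.52}], "force": 15}}

```text
t: 47.38
tool_pos: [0.5889, 0.199, 0.2112]
orientation: [1.328, 1.092, -1.319]
force: [0.9, -2.5, 5.3]
opening: 0.0191
```

{"op": "apply_moves", "data": {"series": [{"jaw": 0,"linear": [0,0,0],"roll": 0},{"jaw": 0,"linear": [0,0,0],"roll": 0},{"jaw": 0,"linear": [-0.05,0,0],"roll": 0},{"jaw": 0,"linear": [-0.12,0,0],"roll": 0},{"jaw": 0,"linear": [-0.15,-0.1,0.1],"roll": 0},{"jaw": 0,"linear": [-0.15,-0.2,0.2],"roll": 0},{"jaw": 0,"linear": [-0.15,-0.25,0.4],"roll": 0},{"jaw": 0,"linear": [-0.15,-0.25,0.6],"roll": 0},{"jaw": 0,"linear": [-0.15,-0.25,0.6],"roll": 0},{"jaw": 0,"linear": [-0.15,-0.25,0.6],"roll": 0}]}}

```text
t: 48.62
tool_pos: [0.3887, -0.1016, 0.3024]
orientation: [1.327, 1.093, -1.318]
force: [0.7, -1.0, 0.4]
opening: 0.0469
```

Run:
```python
from fit import *
st();c=cam("top");s=cam("side")
B={}
for n,cc,(x0,y0,x1,y1) in(("t",c,(180,210,220,240)),("s",s,(283,130,305,152))):
    p=cc["pixels"].max(2)<70; M=np.zeros_like(p);M[y0:y1,x0:x1]=p[y0:y1,x0:x1]
    b=[b for b in blobs(cc,M,10)]; print(n,[x[:2] for x in b]); B[n]=max(b,key=lambda b:b[1])[0]
print(tri(c,B["t"],s,B["s"])); fit(c,s,B["t"],B["s"])
cups(c,(250,225,330,290));tips(c,(308,235,330,258)); tips(c,(265,245,292,275))
# panel's long edge in top view: heading check
h=cv2.cvtColor(c["pixels"],cv2.COLOR_BGR2HSV);
for b in [(170,185,212,262)]:
    x0,y0,x1,y1=b; print(c["pixels"][232,178:206:3].tolist())
```

```text
t 48.62 pos [ 0.3887 -0.1016  0.3024] open 0.0469 F [ 0.7 -1.   0.4]
[[ 0.025  0.986 -0.164]
 [-0.021 -0.164 -0.986]
 [-0.999  0.028  0.017]]
q [-0.373 -0.475  1.875 -0.011  1.71  -0.21 ]
t [(array([199.2, 222.6]), np.int32(57))]
s [(array([285.3, 132.3]), np.int32(36)), (array([292.4, 142.3]), np.int32(61))]
(array([0.5898055 , 0.20039476, 0.21754351]), np.float64(0.0020780596996906996))
axis [0.6052 0.3024] h,t deg [-189.2   56.5  -98.9   31. ] want -99.5 lateral miss mm -3.9 knob [0.5889 0.1978 0.2211]
[-0.   0.4  0.4 -0.1  0.7  0.5  0.3 -1.  -0.4 -0.2]
cup [319.3 247.4] 231 [319.5 246.5] 10.1 z60: [558.5 -70.8] r 26.0
cup [277.6 259.9] 284 [277.9 259.5] 13.1 z60: [526.1  35.6] r 33.4
cup [304.7 280.3] 137 [303.5 279.5] 11.5 z60: [474.2 -29.3] r 29.2
cup [313.9 281.2] 120 [314. 281.] 10.0 z60: [470.1 -55.8] r 25.4
cup [324.6 284.5] 104 [323.5 284.5] 7.1 z60: [461.  -79.8] r 18.0
dark [320.  246.6] 40 xy [565.3 -73.5] size [19.  13.3] ang 44.1
dark [279.7 260.4] 157 xy [529.5  34.9] size [34.8 34.4] ang 0.0
[[82, 82, 80], [102, 103, 99], [99, 100, 95], [97, 97, 94], [110, 111, 106], [149, 147, 141], [114, 114, 109], [65, 78, 98], [84, 119, 171], [85, 121, 173]]
```

```bash
python3 -c "
from plant import *
print(close_job())"
```

```text
the job is handed in; nothing more can be done
None
```

I handed the job in with everything in place, about 49 s into the 210 s. `close_job()` gives no verdict, so the result rests on my own checks.

- **Cups:** I tipped each one over the mat edge, regripped it near the mouth, let it swing floor-down and set it upright. The last check shows both on the mat, the wide one at about (0.526, 0.036) and the narrow one at about (0.559, -0.071).
- **Tips:** Only three were there, two broad and one narrow. Both broad tips are in the wide cup and the narrow one is in the narrow cup, seen from above.
- **Lamp:** The first sweep of the knob slipped a little and left the lamp facing about 25 mm to one side of the mat's centre. A second squeeze on the knob brought that to about 4 mm by my fit (35 mm allowed).
- **Lamp tilt:** The fit gives 31°. Direct triangulation puts the knob about 3.5 mm lower, which would be about 34°. Both are within the tolerance of 6.8° around 30°.
- **Uncertainty:** The lamp axis is only known to about 5 mm, so the facing could be off by a further 15 mm or so, which is still inside the allowance.
- **Bystanders:** I never reached near the tin, reel or hammer, though I did not measure them again at the end. The arm was clear of everything when I handed in.

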